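Set the soap canister in its tray, screw its cap home and prime the nozzle

ROBOT

A 6-joint arm with a two-finger parallel gripper is mounted at the origin on the work surface. World frame = base frame: x ahead of the robot, y to its left, z up, the work surface at z = 0. Lengths are in m, angles in rad, forces in N, time in s.
With the tool pointing down it reaches from about 0.225 to 0.875 m from the base axis. Payload 3.4 kg.
Tool frame: the origin (TCP) lies at the very end of the fingers, on their centre line; the grasp point (between the pads) lies 19 mm behind it; z points along the fingers, x is the direction in which the jaws open and shut, and the axes are right-handed (so a half turn about z gives the same grasp; the last joint's range is limited). The gripper opens to 85 mm and grips with 20 to 120 N. Pads are 22 mm wide; open, the fingers measure 114 mm over their backs; the gripper's body (76 mm by 85 mm) begins 54 mm behind the grasp point. The pads swing forward as they close: fully open they stand 13 mm farther back than shut.
Start: joints at [1.171, 0.276, 1.505, -0, 1.361, -0.121], TCP at [0.158, 0.553, 0.204] pointing down, gripper open.
Joint ranges: [-2.89, 2.89], [-0.75, 2.08], [0.22, 2.7], [-1.18, 4.32], [0.11, 2.71], [-2.7, 2.7]. Speed limits (rad/s): [2.57, 2.57, 3.14, 3.14, 3.14, 3.14].

INTERFACE

Orientations are given as a unit quaternion [w, x, y, z].
In Python, from rig import manip gives the robot as it stands.
- The arm moves only by the tool send_rows, never from a script. Its argument "increments" is a list of rows, each a list of 5 numbers: the opening, from 0 (shut) to 1 (fully open), then the shift along the tool's x, y, z in m, then the turn about the tool's z in rad. A call has 1 to 8 rows; each row shifts and turns the commanded pose from where the row before left it, along the tool's axes as they then stand; what a row does not reach is not made up. A row lasts 1/8 s, in which the tool goes at most 62.5 mm and 10.7 degrees, less where a joint would pass 70% of its speed; a pose out of reach is approached as far as the arm can. A call is refused whole if a number of a shift passes 0.0625 or a number of a turn 0.188, either way. A call with a gripper value outside its range is refused whole. The fingers move at their own pace and stop on an object; "squeeze" is the grip in N (left out, the last holds). Time passes only in rows, so rows that do not move let the fingers close. It gives the time, the measured TCP pose, the force and the opening at its end, in the units of the state.
- manip.get_state(): the state, without advancing time (a new reading comes with each control period).
- manip.get_image(name): name is "side" or "top" or "wrist"; returns the picture (420x560x3 uint8, red, green, blue); there is no depth.
- manip.calibration(name): a dict with "fx", "fy", "cx", "cy" (pixels), "distortion" ([k1, k2, p1, p2, k3] as OpenCV has them; the pictures are not rectified), "camera_from_world" (4x4, takes a point from world to camera coordinates). Camera axes: x right, y up, looking along -z (the intrinsics and any distortion apply to the point x, -y, -z); pixel columns grow to the right and rows downward; lengths in m; the calibration is good to about 2 mm. A picture is of the moment at which its call begins: read the wrist's pose just before it. calibration takes no time and is no camera call; for the wrist camera it gives the pose at the moment of the call.
- manip.sign_off(): hands the job in, once; it reports no verdict.
The state is a dict: "clock": time; "qpos": joint angles; "qd": joint speeds; "effort": joint torques, N m; "position": TCP position; "ee_rot": TCP orientation; "contact_force": force on the tool from outside, world axes, zero at the start; "moment": the same for the moment, N m; "width": finger opening in m.
Only numpy, scipy, OpenCV 4.12 (cv2) and the standard library are available. Lean on these libraries where they do the work, as an engineer would, in place of code of your own. Each camera call takes 0.05 s, during which the arm holds its last target.

TASK

Lift the grey soap canister by its black carry handle, never by its loose blue cap, keep it upright, and stand it flat on the floor of the aluminium tray that keeps it from turning. Let go, then screw the blue cap clockwise down to its stop, regripping as often as needed, and only when it is fully home push the white nozzle on top all the way down and let it spring back. Leave the brush, the drain cover and the clothespins where they lie.

Things in the scene. Friction and masses are not known exactly. Their poses are not given: they have to be found in the camera images.
- canister_centre (a point): Centre of the body of the grey plastic canister, a loose rounded block 180 mm long (its x), 80 mm wide (its y), 90 mm high (z up); this point is 45 mm above its flat underside. At +x on its top is the black carry handle, at -x the neck with the blue screw cap. 0.4 to 0.65 kg, the weight centred roughly beneath the handle. On the bare ledge it would turn along with the cap; in the tray it turns only a few degrees and is then stopped by the tray's walls.
- handle_grip (a point): Middle of the black handle bar, to be pinched across from above: a bar 14 mm square running along the canister's x, 50 mm between post centres (40 mm free between posts), 28 mm from the canister's centre towards +x, 116 mm above the canister's underside; 19 mm of free space between bar and canister top. Axes as the canister's.
- cap_grip (a point): Centre (half-way up, on the axis) of the round fluted blue screw cap, 54 mm diameter, 32 mm tall, axis vertical, 62 mm from the canister's centre towards the canister's -x. It stands 143 mm above the canister's underside with joint thread at 0 and 137 mm when home. Gripped in its upper half, across any diameter, the fingers pass above the handle bar (top of the bar 123 mm above the underside). Only the canister holds it: it cannot come off. x turns with the cap.
- cap: The same blue screw cap as a body, origin at the centre of its underside (16 mm below cap_grip).
- nozzle_top (a point): Centre of the top face of the round white sprung nozzle in the middle of the cap: 34 mm diameter, 11 mm thick, with a short spout that stays within the cap's outline. The top lies 20 mm above the cap's top face when up (36 mm above cap_grip) and turns and sinks with the cap.
- thread (a joint): Screw angle of the cap in rad. Grows as the cap is turned clockwise seen from above (tightening); 0 is loosest, the stop (fully home) is at 5.8. The cap sinks 1 mm per rad. Friction about 0.08 N m; it stays where it is left. It starts between 0.2 and 1.2.
- nozzle (a joint): How far the nozzle is pressed down, in m: 0 up, 0.008 fully down. Spring: about 2.5 N to start, 7.5 N at the bottom; springs back by itself.
- tray: Fixed shallow aluminium tray, open at the top, 204 mm long (its x) by 104 mm wide (its y) outside, walls 28 mm high and 4 mm thick, floor 4 mm thick: the inside is 196 by 96 mm, so the canister has 8 mm play all round. Origin at the centre of its underside, on the ledge (z = 0). The canister may stand in it either way round.
- brush: Bystander: wooden scrub brush, 150 x 50 x 38 mm, lying bristles down, long along its x; origin at the centre of its underside.
- drain_cover: Bystander: white hard silicone drain cover, a disc 108 mm across and 7 mm thick with a 10 mm knob; origin at the centre of its underside.
- pin_a: Bystander: blue clothespin, 78 mm long (its x), about 18 mm wide, 11 mm high; origin at the centre of its underside.
- pin_b: Bystander: a second, equal blue clothespin.
Things that resemble listed ones, but are neither listed nor needed, are in the scene too. What is meant by the part that bears canister_centre is not pink or yellow, and is the smaller of those in its own colour.

How it is judged:
By the outcome, as a careful person would: the job done as asked, in the order asked, and still so for the second after the job is handed in, with the robot touching nothing.
It also fails if it takes over 72 s, if anything falls off the work surface, if the arm or the gripper's body presses on something with over 40 N, if the wrist force passes 120 N, or if a joint passes its speed limit or range.

## Working session

There is one attempt and no reset: what is moved stays moved. The work goes in short steps, Python scripts to look and compute and a tool call to move; the robot and the scene stay as the last step left them, time stands still between calls to the robot, and variables do not carry over. Pictures are saved under pics/ and viewed, and the job is handed in when it is done.

Besides the shell and the picture viewer there is one more tool, called after "Request:" as name([rows], argument=value, ...), one row to a line, values as JSON. send_rows: Moves the arm, as the interface text tells. Its arguments: {"type":"object","properties":{"increments":{"type":"array","items":{"type":"array","items":{"type":"number"}}},"squeeze":{"type":"number"}},"required":["increments"]}

```bash
mkdir -p pics; ls; python3 - <<'E'
from rig import manip
import cv2
s=manip.get_state();print(s)
for n in ("side","top","wrist"):
    c=manip.calibration(n);print(n,c)
    cv2.imwrite(f"pics/{n}0.png",manip.get_image(n)[:,:,::-1])
E
```

```text
pics
{'clock': 0.0, 'qpos': array([ 1.17098757e+00,  2.76597082e-01,  1.50616548e+00,  1.49984618e-06,
        1.36068417e+00, -1.20971475e-01]), 'qd': array([ 9.46169464e-04, -4.14553168e-04, -1.04736770e-03,  2.08289397e-05,
       -9.05964819e-04,  1.67524352e-03]), 'effort': array([ 2.06687626e-03, -4.16783416e+01, -2.45806789e+01, -2.80708491e-04,
        1.13067072e-02,  1.92092187e-05]), 'position': array([0.15801939, 0.55224701, 0.20282568]), 'ee_rot': array([ 4.64015383e-04,  7.98510248e-01,  6.01980502e-01, -8.02551891e-04]), 'contact_force': array([ 0.28011304, -0.07559531, -0.20883097]), 'moment': array([ 0.00424728, -0.04443261, -0.0295524 ]), 'width': 0.08539810852723043}
side {'fx': 455.2808540212608, 'fy': 455.2808540212608, 'cx': 284.88470432196283, 'cy': 202.8334870864703, 'distortion': array([0.05286682, 0.        , 0.        , 0.        , 0.        ]), 'camera_from_world': array([[ 0.965602  , -0.25935188,  0.01869152, -0.51711552],
       [ 0.15635051,  0.63654331,  0.75522654, -0.16619652],
       [-0.20776739, -0.72632584,  0.65519729, -1.22198029],
       [ 0.
[... 275 characters left out ...]
-0.00585612, -0.99997296, -0.00444817,  0.00930388],
       [ 0.97865004, -0.00664505,  0.20542625, -0.55560545],
       [-0.20545025, -0.0031502 ,  0.97866249, -1.5562659 ],
       [ 0.        ,  0.        ,  0.        ,  1.        ]])}
wrist {'fx': 345.1131283054727, 'fy': 345.1131283054727, 'cx': 282.9259229157604, 'cy': 209.26142906350296, 'distortion': array([-0.06143423,  0.        ,  0.        ,  0.        ,  0.        ]), 'camera_from_world': array([[ 0.27514211,  0.9614029 , -0.00113049, -0.57459964],
       [-0.90877555,  0.25969671, -0.32662612,  0.0413267 ],
       [-0.31372571,  0.09089596,  0.94515295, -0.38074871],
       [ 0.        ,  0.        ,  0.        ,  1.        ]])}
```

View pics/side0.png

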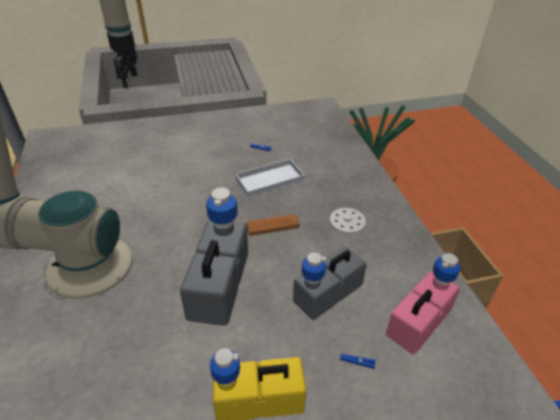

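View pics/top0.png

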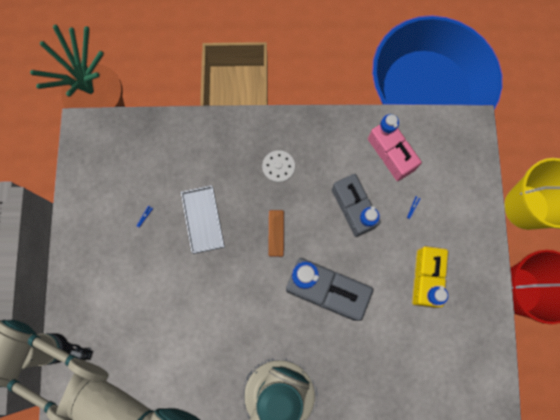

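View pics/wrist0.png

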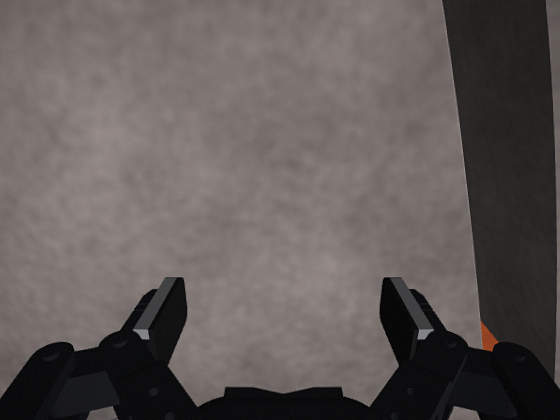

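Canister candidates in the top view are dark grey at (356,205), larger grey at (330,290), pink at (394,152) and yellow at (431,277). The smaller grey one at (356,205) fits: it is neither pink nor yellow, and it is the smaller of the two greys. I'll confirm it in an enlarged crop.

```bash
cat > h.py <<'E'
import numpy as np, cv2
from rig import manip
def ray(c,u,v):
    K=np.array([[c['fx'],0,c['cx']],[0,c['fy'],c['cy']],[0,0,1]])
    p=cv2.undistortPoints(np.array([[[u,v]]],float),K,np.array(c['distortion']))[0,0]
    d=np.array([p[0],-p[1],-1.]);T=np.array(c['camera_from_world']);R=T[:3,:3]
    return -R.T@T[:3,3], R.T@d
def atz(c,u,v,z):
    o,d=ray(c,u,v); return o+d*(z-o[2])/d[2]
def proj(c,P):
    K=np.array([[c['fx'],0,c['cx']],[0,c['fy'],c['cy']],[0,0,1]])
    T=np.array(c['camera_from_world']);q=(T[:3,:3]@np.atleast_2d(P).T).T+T[:3,3]
    q=q*[1,-1,-1]
    return cv2.projectPoints(q.reshape(-1,1,3),np.zeros(3),np.zeros(3),K,np.array(c['distortion']))[0][:,0]
def crop(img,x0,y0,x1,y1,k,fn):
    im=cv2.resize(img[y0:y1,x0:x1,::-1],None,fx=k,fy=k,interpolation=cv2.INTER_CUBIC)
    cv2.imwrite(fn,im)
E
python3 - <<'E'
from h import *
t=cv2.imread('pics/top0.png')[:,:,::-1];s=cv2.imread('pics/side0.png')[:,:,::-1]
crop(t,310,160,410,245,8,'pics/c1.png')
crop(t,170,175,240,260,7,'pics/c2.png')
crop(s,280,230,380,320,6,'pics/c3.png')
E
```

```text
(no output)
```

View pics/c1.png

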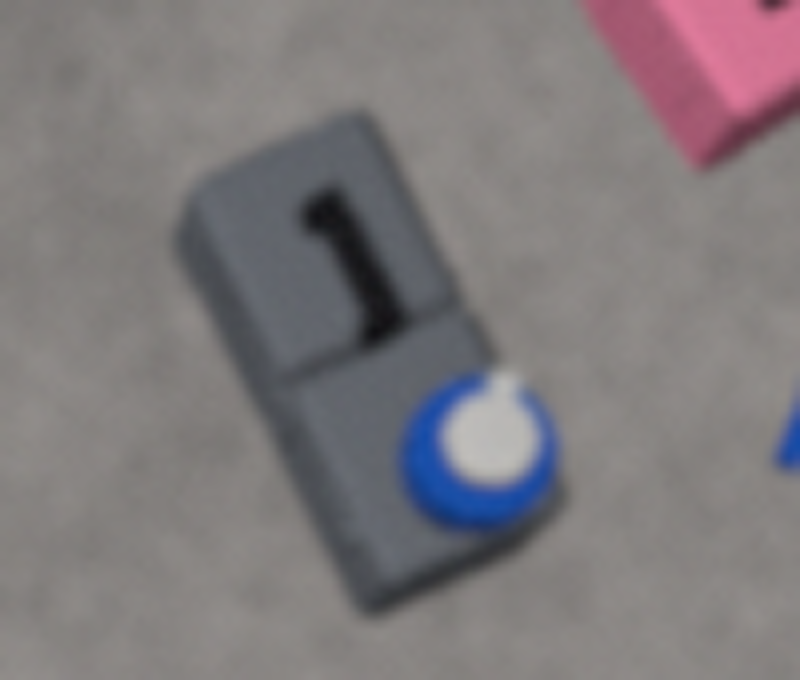

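View pics/c2.png

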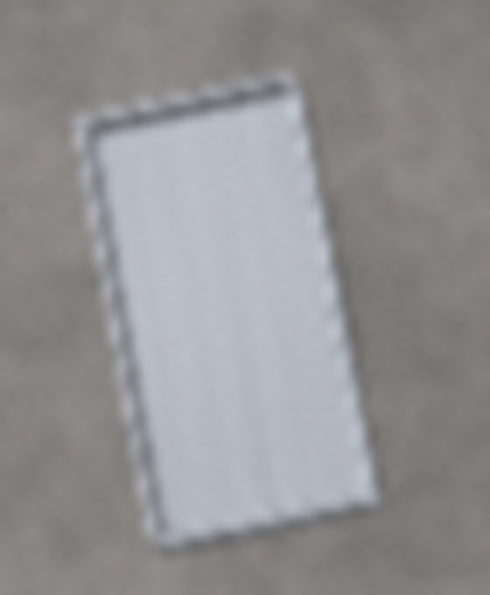

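View pics/c3.png

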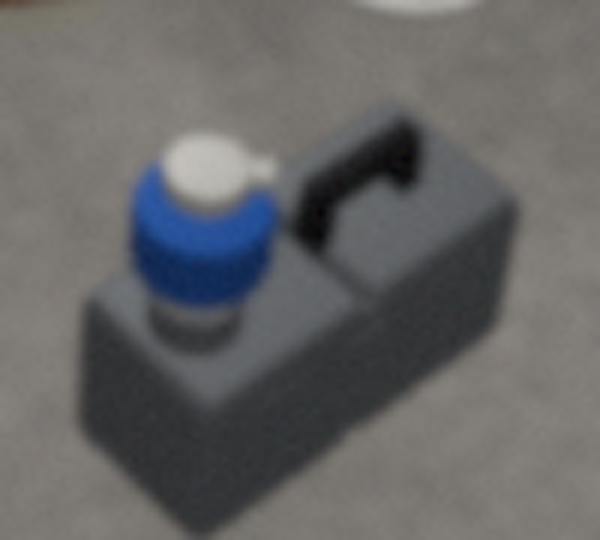

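```bash
cat > fit.py <<'E'
from h import *
from scipy.optimize import least_squares
ct=manip.calibration('top');cs=manip.calibration('side')
for c in (ct,cs):
    T=c['camera_from_world'];print('cam',-T[:3,:3].T@T[:3,3])
def px(u,v,k,x0,y0): return [(u+.5)/k-.5+x0,(v+.5)/k-.5+y0]
T_=lambda u,v:px(u,v,8,310,160); S_=lambda u,v:px(u,v,6,280,230)
# canister-frame points (x,y,z above underside)
obs=[(ct,T_(488,440),(-.062,0,'n')),(cs,S_(205,160),(-.062,0,'n')),
(cs,S_(517,205),(.09,-.04,.09)),(cs,S_(395,100),(.09,.04,.09)),(cs,S_(210,407),(-.09,-.04,.09)),(cs,S_(85,298),(-.09,.04,.09)),
(ct,T_(362,112),(.09,-.04,.09)),(ct,T_(197,190),(.09,.04,.09)),]
def w(p,x):
    z=p[2] if p[2]!='n' else .179-x[3]
    c,s=np.cos(x[2]),np.sin(x[2])
    return [x[0]+c*p[0]-s*p[1],x[1]+s*p[0]+c*p[1],z]
def res(x): return np.concatenate([proj(c,w(p,x))[0]-u for c,u,p in obs])
n0=atz(ct,*T_(488,440),.178);b=atz(ct,*T_(360,265),.123)
print('nozzle',n0,'handle',b, 'dist',np.linalg.norm((n0-b)[:2]), 'should .090')
yaw=np.arctan2(*(b-n0)[1::-1])
r=least_squares(res,[(n0[0]+b[0])/2,(n0[1]+b[1])/2,yaw,.001],loss='soft_l1')
print(r.x,np.degrees(r.x[2]));print(res(r.x).reshape(-1,2).round(1))
x=r.x
print('handle',w((.028,0,.116),x),'centre',x[:2],'cap',w((-.062,0,.14),x))
# tray: outer top corners z=.028
C=lambda u,v:px(u,v,7,170,175)
P=[atz(ct,*C(*q),.028) for q in ((78,116),(290,74),(378,500),(158,548))]
P=np.array(P);print(P.round(4));c=P.mean(0);print('tray',c)
print('sizes',[np.linalg.norm(P[i]-P[(i+1)%4]).round(4) for i in range(4)])
d=(P[0]-P[3])+(P[1]-P[2]);print('tray yaw',np.arctan2(d[1],d[0]),)
E
python3 fit.py
```

```text
cam [2.24062554e-01 7.09055599e-04 1.63723639e+00]
cam [ 0.27142504 -0.91587945  0.93581988]
nozzle [ 0.52739542 -0.26752935  0.178     ] handle [ 0.60685699 -0.23190174  0.123     ] dist 0.08708310797787293 should .090
[ 0.58205494 -0.24595805  0.4292992  -0.00350856] 24.597032590601987
[[ 1.8  0.3]
 [ 0.1  0.1]
 [ 2.3 -1.1]
 [-0.6 -2. ]
 [-0.4  2.6]
 [-2.3 -0.8]
 [ 1.5 -1.2]
 [-0.8 -0.5]]
handle [np.float64(0.6075141587763377), np.float64(-0.23430350956211624), 0.116] centre [ 0.58205494 -0.24595805] cap [np.float64(0.5256809687055778), np.float64(-0.27176454268779066), 0.14]
[[0.64   0.3143 0.028 ]
 [0.6592 0.2165 0.028 ]
 [0.4605 0.1727 0.028 ]
 [0.4392 0.2717 0.028 ]]
tray [0.54974347 0.2437847  0.028     ]
sizes [np.float64(0.0997), np.float64(0.2034), np.float64(0.1012), np.float64(0.2053)]
tray yaw 0.2129548016212099
```

The crop confirms it: small dark-grey canister, handle bar at top px (355,193), blue cap and white nozzle at (371,215). The fits agree with the stated sizes: nozzle to handle measures 87 mm against 90, and the tray 101×204 against 104×204. Next I'll plan the approach.

```bash
cat > plan.py <<'E'
import sys
from h import *
from scipy.spatial.transform import Rotation as R
def pose():
    s=manip.get_state();q=s['ee_rot'];r=R.from_quat([q[1],q[2],q[3],q[0]]).as_matrix()
    return s,np.array(s['position']),np.arctan2(r[1,0],r[0,0]),r
def plan(tx,ty,tz,tyaw,n):
    s,p,yaw,r=pose(); d=np.array([tx,ty,tz])-p; dy=(tyaw-yaw+np.pi)%(2*np.pi)-np.pi
    print('clock',s['clock'],'p',p.round(4),'yaw',round(yaw,4),'tilt z',r[:,2].round(4),'w',round(s['width'],4),'F',s['contact_force'].round(1),'q6',s['qpos'][5].round(3))
    print('d',d.round(4),'dyaw',round(dy,4))
    y=yaw
    for i in range(n):
        c,sn=np.cos(y),np.sin(y); e=d/n
        print([round(float(v),4) for v in (c*e[0]+sn*e[1], sn*e[0]-c*e[1], -e[2], -dy/n)])
        y+=dy/n
if __name__=='__main__':
    a=[float(v) for v in sys.argv[1:]]
    plan(*a[:4],int(a[4]))
E
python3 plan.py .6075 -.234 .26 -1.1415 16
```

```text
clock 0.15 p [0.1581 0.5524 0.203 ] yaw 1.292 tilt z [-5.0e-04 -1.3e-03 -1.0e+00] w 0.0853 F [ 0.2 -0.7  0.6] q6 -0.121
d [ 0.4494 -0.7864  0.057 ] dyaw -2.4335
[-0.0395, 0.0405, -0.0036, 0.1521]
[-0.0329, 0.0461, -0.0036, 0.1521]
[-0.0256, 0.0505, -0.0036, 0.1521]
[-0.0176, 0.0538, -0.0036, 0.1521]
[-0.0093, 0.0558, -0.0036, 0.1521]
[-0.0007, 0.0566, -0.0036, 0.1521]
[0.0079, 0.0561, -0.0036, 0.1521]
[0.0163, 0.0542, -0.0036, 0.1521]
[0.0243, 0.0511, -0.0036, 0.1521]
[0.0318, 0.0468, -0.0036, 0.1521]
[0.0385, 0.0415, -0.0036, 0.1521]
[0.0444, 0.0352, -0.0036, 0.1521]
[0.0492, 0.0281, -0.0036, 0.1521]
[0.0529, 0.0203, -0.0036, 0.1521]
[0.0553, 0.012, -0.0036, 0.1521]
[0.0565, 0.0035, -0.0036, 0.1521]
```

Request:
send_rows([
  [1,-0.0395,0.0405,-0.015,0.152],
  [1,-0.033,0.046,-0.015,0.152],
  [1,-0.0256,0.0505,-0.015,0.152],
  [1,-0.0176,0.0538,-0.015,0.152],
  [1,-0.0093,0.0558,-0.015,0.152],
  [1,-0.0007,0.0566,-0.015,0.152],
  [1,0.0079,0.056,0,0.152],
  [1,0.0163,0.0542,0,0.152],
])

```text
clock: 1.15
position: [0.3835, 0.1581, 0.2939]
ee_rot: [-0.0, 0.999, 0.036, 0.0]
contact_force: [1.0, 0.5, -0.4]
width: 0.0855
```

```bash
python3 plan.py .6075 -.234 .25 -1.1415 8
```

```text
clock 1.15 p [0.3835 0.1581 0.2939] yaw 0.0711 tilt z [ 9.e-04  5.e-04 -1.e+00] w 0.0855 F [ 1.   0.5 -0.4] q6 0.152
d [ 0.224  -0.3921 -0.0439] dyaw -1.2126
[0.0244, 0.0509, 0.0055, 0.1516]
[0.0318, 0.0466, 0.0055, 0.1516]
[0.0385, 0.0413, 0.0055, 0.1516]
[0.0443, 0.035, 0.0055, 0.1516]
[0.0491, 0.0279, 0.0055, 0.1516]
[0.0527, 0.0202, 0.0055, 0.1516]
[0.0552, 0.012, 0.0055, 0.1516]
[0.0563, 0.0035, 0.0055, 0.1516]
```

Request:
send_rows([
  [1,0.0244,0.0509,0,0.1516],
  [1,0.0318,0.0466,0,0.1516],
  [1,0.0385,0.0413,0,0.1516],
  [1,0.0443,0.035,0,0.1516],
  [1,0.049,0.028,0,0.1516],
  [1,0.0527,0.0202,0.014,0.1516],
  [1,0.0552,0.012,0.015,0.1516],
  [1,0.0563,0.0035,0.015,0.1516],
])

```text
clock: 2.15
position: [0.6091, -0.2331, 0.2488]
ee_rot: [-0.0, 0.841, -0.541, -0.0]
contact_force: [0.6, 0.1, 0.3]
width: 0.0852
```

Request:
send_rows([
  [1,0,0,0,0],
])

```text
clock: 2.28
position: [0.6088, -0.2349, 0.2458]
ee_rot: [0.001, 0.842, -0.54, -0.002]
contact_force: [-0.9, 1.0, -0.1]
width: 0.0853
```

```bash
python3 plan.py .6075 -.234 .25 -1.1415 1; python3 - <<'E'
from h import *
c=manip.calibration('wrist');im=manip.get_image('wrist')
print(repr(c['camera_from_world']))
cv2.imwrite('pics/w1.png',im[:,:,::-1])
E
```

```text
clock 2.275 p [ 0.6088 -0.2349  0.2458] yaw -1.1407 tilt z [-0.0044  0.0012 -1.    ] w 0.0853 F [-0.9  1.  -0.1] q6 0.667
d [-0.0013  0.0009  0.0042] dyaw -0.0008
[-0.0013, 0.0008, -0.0042, 0.0008]
array([[ 0.41703688, -0.90888464, -0.00299296, -0.4657147 ],
       [ 0.8578961 ,  0.39472429, -0.32894836, -0.37242641],
       [ 0.30015751,  0.13461595,  0.94434317, -0.57090805],
       [ 0.        ,  0.        ,  0.        ,  1.        ]])
```

View pics/w1.png

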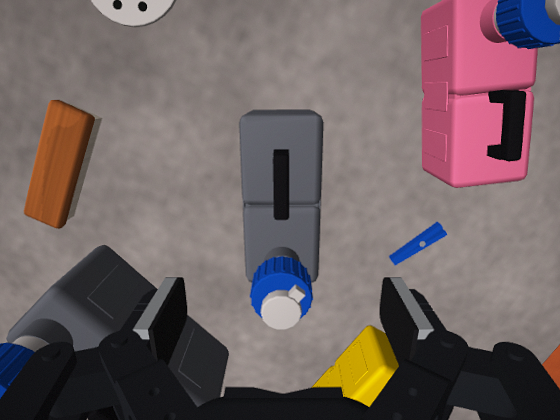

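The wrist view shows the grey canister centred, its handle bar from (281,150) to (281,219), and the cap at (282,285). Next I'll triangulate from this picture.

```bash
cat > w1.py <<'E'
from h import *
c=manip.calibration('wrist')
a=atz(c,281.5,150,.123);b=atz(c,281.5,219,.123);print('bar ends',a,b,np.linalg.norm(a-b),'mid',(a+b)/2,'yaw',np.arctan2(*(a-b)[1::-1]))
for q in ((240,115),(322,115)): print('body far corner',atz(c,*q,.09))
n=atz(c,281,311,.178);print('nozzle',n, 'dist to mid',np.linalg.norm(((a+b)/2-n)[:2]))
print(proj(c,[[.6075,-.234,.123],[.6088,-.2349,.2458]]))
E
python3 w1.py
```

```text
bar ends [ 0.63920507 -0.21545293  0.123     ] [ 0.58213336 -0.24171213  0.123     ] 0.06282296742988137 mid [ 0.61066922 -0.22858253  0.123     ] yaw 0.4312286158526186
body far corner [ 0.64753824 -0.16928251  0.09      ]
body far corner [ 0.67917364 -0.23779101  0.09      ]
nozzle [ 0.52768531 -0.26675769  0.178     ] dist to mid 0.09134369620860441
[[285.56221924 191.25053875]
 [288.8551746  252.20625432]]
```

Bar length 63 mm (64 expected), yaw 0.431, and nozzle distance 91 mm (90 expected), so the handle is at (0.610, −0.229). Now I'll descend to TCP z 0.099.

```bash
python3 plan.py .610 -.229 .099 -1.14 6
```

```text
clock 2.325 p [ 0.6081 -0.2326  0.2472] yaw -1.1383 tilt z [-0.0037  0.0023 -1.    ] w 0.0853 F [-0.6  0.6 -0.9] q6 0.666
d [ 0.0019  0.0036 -0.1482] dyaw -0.0017
[-0.0004, -0.0005, 0.0247, 0.0003]
[-0.0004, -0.0005, 0.0247, 0.0003]
[-0.0004, -0.0005, 0.0247, 0.0003]
[-0.0004, -0.0005, 0.0247, 0.0003]
[-0.0004, -0.0005, 0.0247, 0.0003]
[-0.0004, -0.0005, 0.0247, 0.0003]
```

Request:
send_rows([
  [1,-0.001,-0.001,0.035,0],
  [1,-0.001,-0.001,0.035,0],
  [0.6,-0.0005,-0.001,0.03,0],
  [0.6,0,0,0.02,0],
  [0.6,0,0,0.01,0],
  [0.6,0,0,0,0],
])

```text
clock: 3.08
position: [0.6098, -0.227, 0.12]
ee_rot: [-0.0, 0.843, -0.538, -0.0]
contact_force: [0.2, -0.6, 0.2]
width: 0.0514
```

```bash
python3 plan.py .610 -.229 .099 -1.14 1; python3 - <<'E'
from h import *
cv2.imwrite('pics/w2.png',manip.get_image('wrist')[:,:,::-1])
E
```

```text
clock 3.075 p [ 0.6098 -0.227   0.12  ] yaw -1.1357 tilt z [-3.e-04  4.e-04 -1.e+00] w 0.0514 F [ 0.2 -0.6  0.2] q6 0.672
d [ 0.0002 -0.002  -0.021 ] dyaw -0.0043
[0.0019, 0.0007, 0.021, 0.0043]
```

View pics/w2.png

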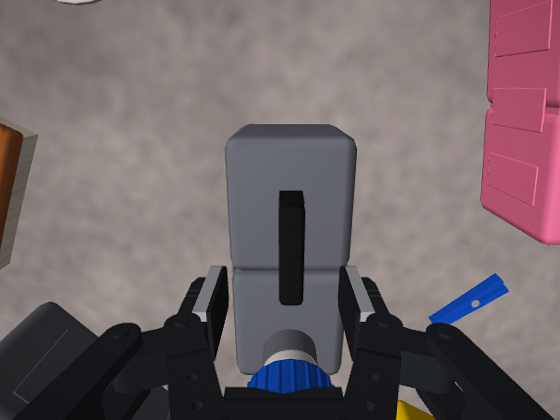

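The fingers straddle the bar, which is at u≈291 against a finger mid of 283. I'll shift about 2 mm along +x, finish the descent and pinch.

Request:
send_rows([
  [0.6,0.002,0.0005,0.012,0.004],
  [0.6,0,0,0.01,0],
  [0.3,0,0,0,0],
  [0,0,0,0,0],
  [0,0,0,0,0],
  [0,0,0,0,0],
], squeeze=60)

```text
clock: 3.88
position: [0.6107, -0.23, 0.098]
ee_rot: [-0.0, 0.842, -0.54, 0.0]
contact_force: [-0.5, 0.3, -0.8]
width: -0.0001
```

Request:
send_rows([
  [0,0,0,0,0],
  [0,0,0,-0.005,0],
  [0,0,0,-0.01,0],
  [0,0,0,-0.01,0],
  [0,0,0,0,0],
])

```text
clock: 4.5
position: [0.6114, -0.2304, 0.1243]
ee_rot: [-0.0, 0.842, -0.54, 0.001]
contact_force: [-0.9, -0.2, -0.3]
width: -0.0
```

```bash
python3 plan.py .610 -.229 .099 -1.14 1; python3 - <<'E'
from h import *
a=manip.get_image('wrist')[:,:,::-1];b=manip.get_image('side')[200:340,230:430,::-1]
cv2.imwrite('pics/w3.png',np.hstack([cv2.resize(a,(400,300)),cv2.resize(b,(400,300))]))
E
```

```text
clock 4.5 p [ 0.6114 -0.2304  0.1243] yaw -1.1408 tilt z [ 0.0028 -0.0013 -1.    ] w -0.0 F [-0.9 -0.2 -0.3] q6 0.674
d [-0.0014  0.0014 -0.0253] dyaw 0.0008
[-0.0018, 0.0007, 0.0253, -0.0008]
```

View pics/w3.png

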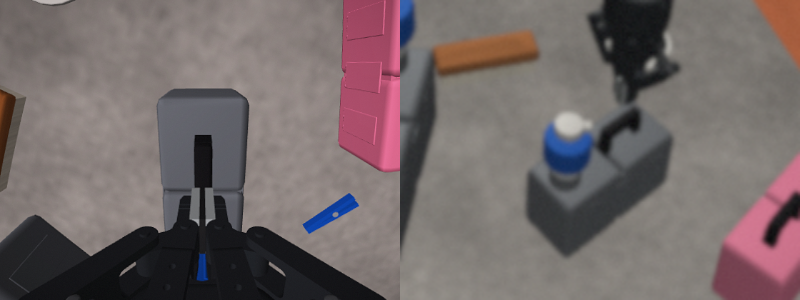

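The pinch missed: the width is 0. I'll check the projections against the pictures.

```bash
python3 - <<'E'
from h import *
s=manip.get_state();p=s['position'];c=manip.calibration('side');w=manip.calibration('wrist')
im=manip.get_image('side').copy();print(p,s['width'])
for q,col in ((p,(255,0,0)),([.610,-.229,.123],(0,255,0)),([.5277,-.2668,.178],(255,0,255))):
    u=proj(c,q)[0];print(u);cv2.circle(im,tuple(int(round(x)) for x in u),0,col,-1)
crop(im,290,220,380,310,6,'pics/s4.png')
t=manip.get_image('top');crop(t,320,150,400,250,6,'pics/t4.png')
E
```

```text
[ 0.61055797 -0.22992979  0.12299064] 0.00044169467599622825
[340.5182921  254.25967941]
[340.1667952  254.02128918]
[313.87019142 255.97619067]
```

View pics/s4.png

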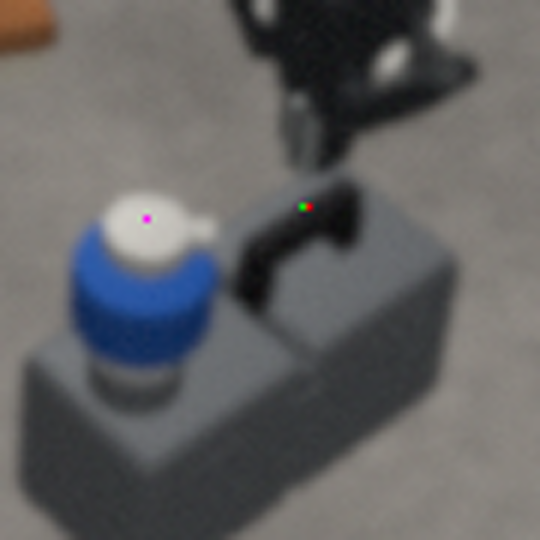

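View pics/t4.png

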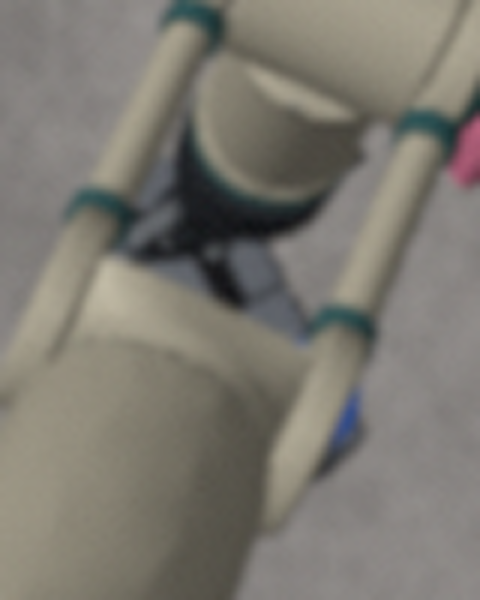

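```bash
python3 - <<'E'
from h import *
from plan import pose
s,p,yaw,r=pose();w=manip.calibration('wrist');T=w['camera_from_world']
print('cam in tool',r.T@(-T[:3,:3].T@T[:3,3]-p))
for d in (0,-.01,-.019,-.03,-.04): print(d,proj(w,p+r[:,2]*d))
im=manip.get_image('wrist');crop(im,180,150,380,300,4,'pics/w5.png');print(p,s['width'])
E
```

```text
cam in tool [-0.00092913 -0.08353244 -0.1697964 ]
0 [[284.64222272 252.77327938]]
-0.01 [[284.73133944 261.35527351]]
-0.019 [[284.81981102 269.88445298]]
-0.03 [[284.94038032 281.5231396 ]]
-0.04 [[285.0639816  293.47282614]]
[ 0.61021781 -0.22981011  0.12236577] 4.7940505869435945e-05
```

View pics/w5.png

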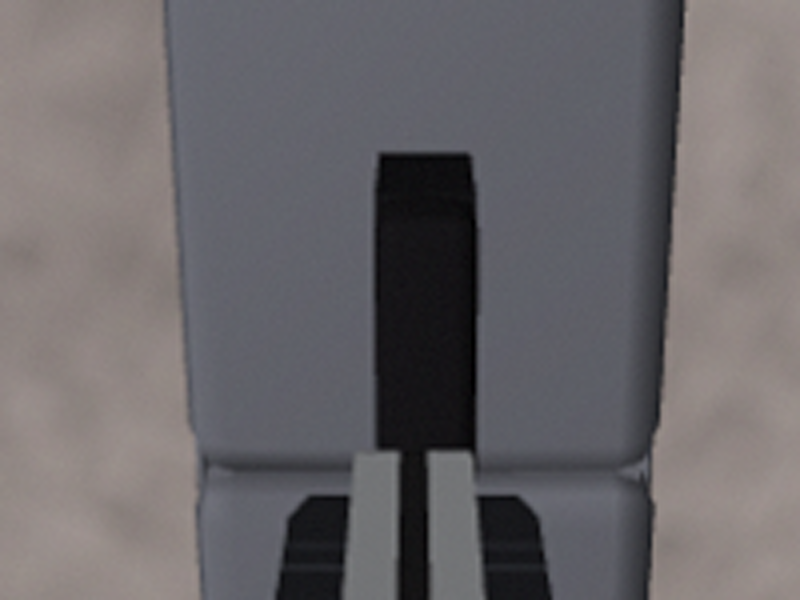

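```bash
python3 - <<'E'
from h import *
for n,x in (('side',(95,30,165,100)),('top',(45,320,115,390))):
    im=cv2.imread(f'pics/{n}0.png')[:,:,::-1].copy();c=manip.calibration(n)
    for z in (.203,.223): 
        u=proj(c,[.158,.5523,z])[0];print(n,z,u)
        cv2.circle(im,tuple(int(round(v)) for v in u),0,(255,0,0) if z==.203 else (0,255,0),-1)
    crop(im,*x,6,f'pics/{n}0c.png')
a=cv2.imread('pics/side0c.png');b=cv2.imread('pics/top0c.png');cv2.imwrite('pics/st0.png',cv2.resize(np.hstack([a,b]),(800,400)))
E
```

```text
side 0.203 [132.89115854  93.24627395]
side 0.223 [131.62429244  87.65428816]
top 0.203 [ 78.63607269 345.86429311]
top 0.223 [ 75.87942401 346.16768124]
```

View pics/st0.png

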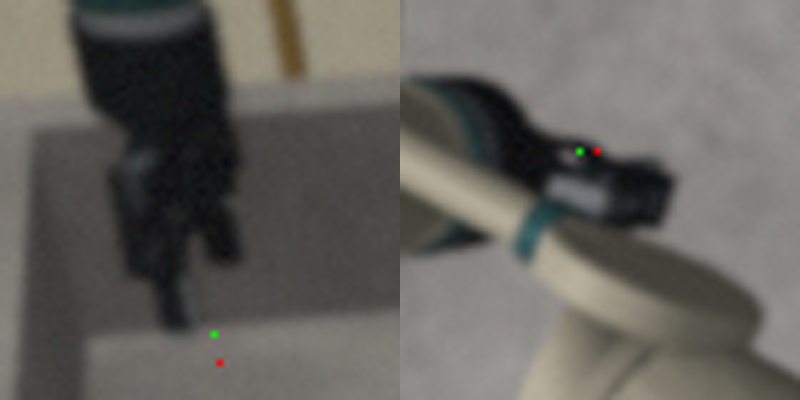

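```bash
python3 - <<'E'
from h import *
from plan import pose
s,p,yaw,r=pose();w=manip.calibration('wrist')
for d in (0,-.01,-.015,-.02,-.025,-.03): print(d,proj(w,[p+r@np.array([x,y,d]) for x in (0.011,) for y in(-.011,.011)]).round(1).tolist(), proj(manip.calibration('side'),p+r[:,2]*d).round(1))
a=(np.array([380,472])/4+180,); print(a)
for v in (188.5,200): print(atz(w,285,v,.123))
E
```

```text
0 [[305.3, 234.1], [304.5, 270.6]] [[340.3 254.4]]
-0.01 [[306.5, 241.9], [305.6, 279.9]] [[340.8 251.6]]
-0.015 [[307.2, 246.1], [306.2, 284.9]] [[341.  250.2]]
-0.02 [[307.9, 250.6], [306.8, 290.2]] [[341.2 248.7]]
-0.025 [[308.6, 255.3], [307.4, 295.8]] [[341.4 247.3]]
-0.03 [[309.4, 260.2], [308.1, 301.7]] [[341.6 245.8]]
(array([275., 298.]),)
[ 0.64339077 -0.21470343  0.123     ]
[ 0.63783351 -0.21726543  0.123     ]
```

Both the side view (tip about 7 px above the projected TCP) and the wrist view (tip at v≈262 instead of 234) show the fingertips ending about 25–30 mm short of the reported TCP. The pinch therefore closed above the bar. I'll reopen, go lower and look.

Request:
send_rows([
  [0.6,0,0,0,0],
  [0.6,0,0,0,0],
  [0.6,0,0,0.012,0],
  [0.6,0,0,0.015,0],
  [0.6,0,0,0,0],
])

```text
clock: 5.38
position: [0.609, -0.2292, 0.0932]
ee_rot: [0.0, 0.842, -0.54, -0.002]
contact_force: [-0.0, -0.6, 0.7]
width: 0.0511
```

```bash
python3 plan.py .610 -.229 .099 -1.14 1; python3 - <<'E'
from h import *
im=manip.get_image('side');crop(im,290,220,380,310,6,'pics/s6.png')
im=manip.get_image('wrist');crop(im,150,150,420,350,3,'pics/w6.png')
E
```

```text
clock 5.375 p [ 0.609  -0.2292  0.0932] yaw -1.1409 tilt z [-0.0041  0.0022 -1.    ] w 0.0511 F [-0.  -0.6  0.7] q6 0.674
d [0.001  0.0002 0.0058] dyaw 0.0009
[0.0003, -0.001, -0.0058, -0.0009]
```

View pics/s6.png

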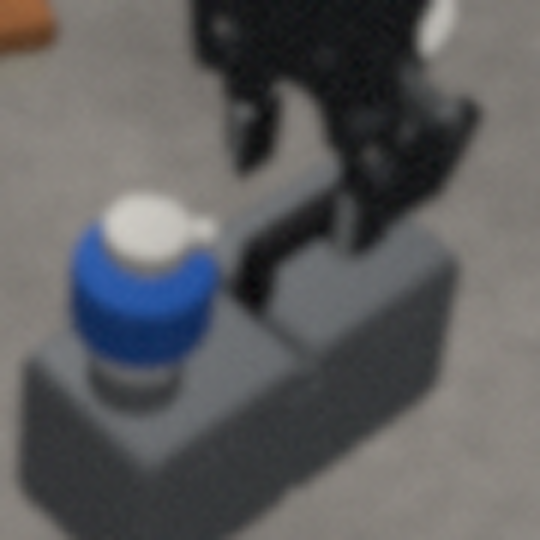

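View pics/w6.png

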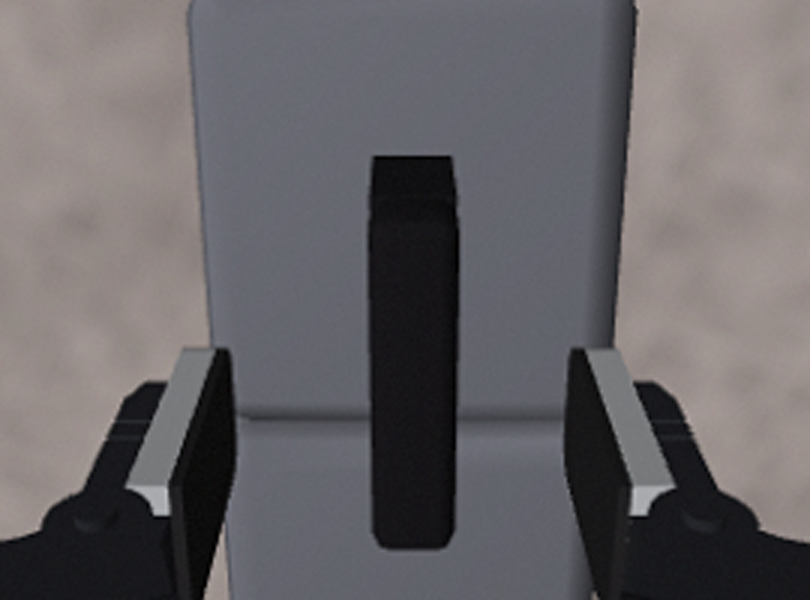

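```bash
python3 - <<'E'
from h import *
from plan import pose
s,p,yaw,r=pose();c=manip.calibration('side')
for sx in(1,-1):
  for z in (.093,.10,.11,.12,.13,.14):
    q=p+r[:,0]*sx*.0285; q[2]=z;u=proj(c,q)[0];print(sx,z,((u-[290,220])*6).round())
E
```

```text
1 0.093 [345. 297.]
1 0.1 [347. 286.]
1 0.11 [350. 269.]
1 0.12 [353. 252.]
1 0.13 [355. 235.]
1 0.14 [358. 218.]
-1 0.093 [247. 215.]
-1 0.1 [248. 203.]
-1 0.11 [250. 187.]
-1 0.12 [252. 170.]
-1 0.13 [254. 153.]
-1 0.14 [256. 136.]
```

At TCP z 0.093 both tips read about z 0.12 in the side view, so the tips are about 27 mm high at this opening. I'll go down 18 mm more and pinch.

Request:
send_rows([
  [0.6,0.002,0,0.009,0],
  [0.6,0,0,0.009,0],
  [0.6,0,0,0,0],
])

```text
clock: 5.85
position: [0.6106, -0.2314, 0.0765]
ee_rot: [0.0, 0.842, -0.54, -0.001]
contact_force: [-0.2, 0.9, 0.8]
width: 0.0512
```

Request:
send_rows([
  [0,0,0,0,0],
  [0,0,0,0,0],
  [0,0,0,0,0],
  [0,0,0,0,0],
  [0,0,0,0,0],
], squeeze=60)

```text
clock: 6.48
position: [0.6114, -0.2314, 0.0781]
ee_rot: [-0.0, 0.842, -0.54, 0.0]
contact_force: [-0.6, 1.0, 3.2]
width: 0.0128
```

Request:
send_rows([
  [0,0,0,0,0],
  [0,0,0,-0.005,0],
  [0,0,0,-0.01,0],
  [0,0,0,-0.015,0],
  [0,0,0,0,0],
], squeeze=80)

```text
clock: 7.1
position: [0.6128, -0.2326, 0.1096]
ee_rot: [-0.0, 0.842, -0.54, 0.002]
contact_force: [0.1, -0.1, -5.7]
width: 0.012
```

```bash
python3 plan.py .610 -.229 .099 -1.14 1; python3 - <<'E'
from h import *
a=manip.get_image('side');crop(a,260,200,400,320,5,'pics/s7.png')
print(manip.get_state()['moment'])
E
```

```text
clock 7.1 p [ 0.6128 -0.2326  0.1096] yaw -1.1409 tilt z [ 0.0037 -0.002  -1.    ] w 0.012 F [ 0.1 -0.1 -5.7] q6 0.672
d [-0.0028  0.0036 -0.0106] dyaw 0.0009
[-0.0044, 0.001, 0.0106, -0.0009]
[-0.01431209  0.02070225  0.00576824]
```

View pics/s7.png

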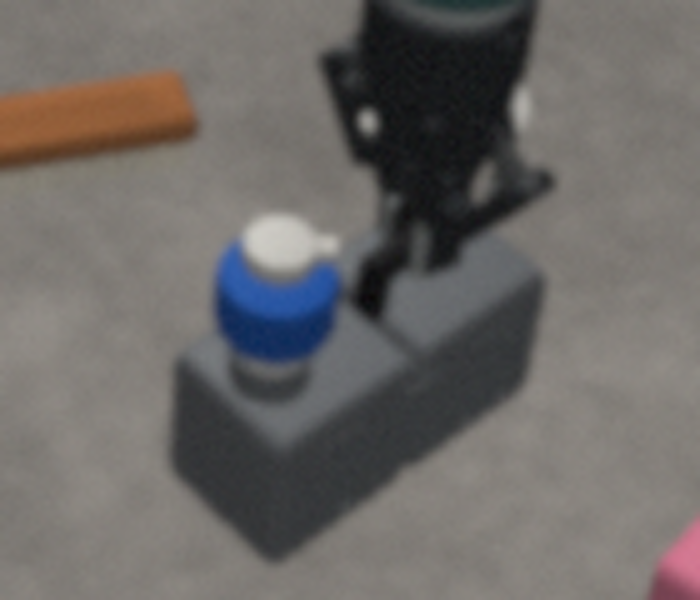

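Lifted and level, with 5.7 N more load. I'll check clearance to the big canister along the path, then carry.

```bash
python3 - <<'E'
from h import *
c=manip.calibration('top')
print(atz(c,305,262,.2),atz(c,303,259,.12),atz(c,302,258,.2), atz(c,372,292,.12))
E
python3 plan.py .577 .2497 .155 -1.358 16
```

```text
[ 0.38870035 -0.0740151   0.2       ] [ 0.40679964 -0.07241236  0.12      ] [ 0.39999626 -0.06580209  0.2       ] [ 0.30803087 -0.27297904  0.12      ]
clock 7.15 p [ 0.6121 -0.2322  0.1087] yaw -1.1408 tilt z [ 0.0021 -0.0011 -1.    ] w 0.0123 F [ 0.1  0.3 -6. ] q6 0.672
d [-0.0351  0.4819  0.0463] dyaw -0.2172
[-0.0283, -0.0106, -0.0029, 0.0136]
[-0.0284, -0.0102, -0.0029, 0.0136]
[-0.0286, -0.0098, -0.0029, 0.0136]
[-0.0287, -0.0094, -0.0029, 0.0136]
[-0.0288, -0.009, -0.0029, 0.0136]
[-0.0289, -0.0086, -0.0029, 0.0136]
[-0.0291, -0.0082, -0.0029, 0.0136]
[-0.0292, -0.0078, -0.0029, 0.0136]
[-0.0293, -0.0074, -0.0029, 0.0136]
[-0.0294, -0.007, -0.0029, 0.0136]
[-0.0295, -0.0066, -0.0029, 0.0136]
[-0.0295, -0.0062, -0.0029, 0.0136]
[-0.0296, -0.0058, -0.0029, 0.0136]
[-0.0297, -0.0054, -0.0029, 0.0136]
[-0.0298, -0.005, -0.0029, 0.0136]
[-0.0298, -0.0046, -0.0029, 0.0136]
```

Clear: the big canister stays at x ≤ 0.41 and the load at x ≥ 0.47.

Request:
send_rows([
  [0,-0.01,-0.004,-0.012,0],
  [0,-0.025,-0.0095,-0.012,0.014],
  [0,-0.035,-0.0125,-0.012,0.016],
  [0,-0.035,-0.0115,-0.01,0.016],
  [0,-0.035,-0.0105,0,0.016],
  [0,-0.035,-0.01,0,0.016],
  [0,-0.035,-0.0095,0,0.016],
  [0,-0.035,-0.009,0,0.016],
])

```text
clock: 8.15
position: [0.5897, 0.0263, 0.1543]
ee_rot: [-0.0, 0.811, -0.586, -0.0]
contact_force: [0.2, 0.2, -6.3]
width: 0.0119
```

Request:
send_rows([
  [0,-0.035,-0.0085,0,0.016],
  [0,-0.035,-0.008,0,0.016],
  [0,-0.035,-0.0075,0,0.016],
  [0,-0.035,-0.007,0,0.016],
  [0,-0.035,-0.006,0,0.016],
  [0,-0.03,-0.005,0,0.015],
  [0,-0.02,-0.003,0,0.01],
  [0,-0.01,-0.001,0,0.005],
])

```text
clock: 9.15
position: [0.5703, 0.2647, 0.154]
ee_rot: [-0.0, 0.778, -0.629, -0.0]
contact_force: [-0.3, -0.7, -6.3]
width: 0.0121
```

```bash
python3 plan.py .577 .2497 .155 -1.358 2; python3 - <<'E'
from h import *
c=manip.calibration('wrist');cv2.imwrite('pics/w8.png',manip.get_image('wrist')[:,:,::-1])
a=manip.get_image('side');crop(a,200,80,340,220,5,'pics/s8.png')
np.save('w8T.npy',c['camera_from_world'])
E
```

```text
clock 9.15 p [0.5703 0.2647 0.154 ] yaw -1.3593 tilt z [-4.e-04  4.e-04 -1.e+00] w 0.0121 F [-0.3 -0.7 -6.3] q6 1.683
d [ 0.0067 -0.015   0.001 ] dyaw 0.0013
[0.008, -0.0017, -0.0005, -0.0006]
[0.008, -0.0017, -0.0005, -0.0006]
```

View pics/w8.png

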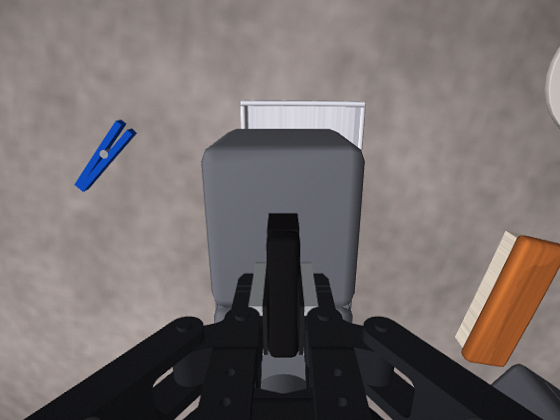

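View pics/s8.png

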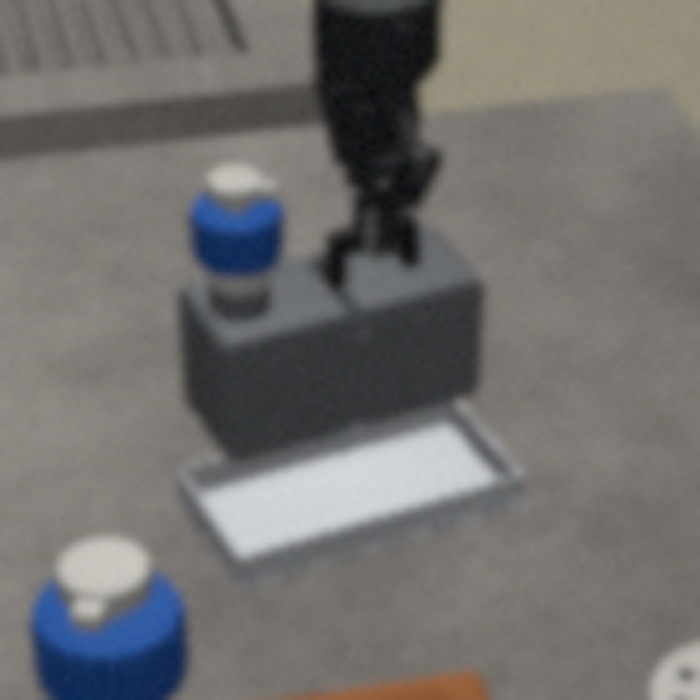

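The wrist view shows the tray's far rim corners at (242,102) and (365,102). I'll fix the tray pose from them.

```bash
python3 - <<'E'
from h import *
c=manip.calibration('wrist');c['camera_from_world']=np.load('w8T.npy')
a=atz(c,241,102,.028);b=atz(c,366,102.5,.028);print(a,b,np.linalg.norm(a-b),(a+b)/2)
d=b-a;yaw=np.arctan2(d[0],-d[1]);print('yaw',yaw)
m=(a+b)/2; u=np.array([np.cos(.213),np.sin(.213)]);print('centre',m[:2]-.102*u,'handle target',m[:2]-.074*u)
# canister: far top corners/edges in tool frame
p=np.array([.5703,.2647,.154]);h=.0765
for q in ((203,165),(364,165)): print(atz(c,*q,.09+h-.003))
s=manip.calibration('side')
S=lambda u,v:((u+.5)/5-.5+200,(v+.5)/5-.5+80)
P=[atz(s,*S(*q),.028) for q in ((183,480),(240,565+0),(523,478))];print(np.array(P),np.linalg.norm(P[1]-P[2]),np.linalg.norm(P[0]-P[1]))
print('side centre',(P[0]+P[2])/2, 'yaw',np.arctan2(*(P[2]-P[1])[1::-1]))
t=manip.get_image('top');crop(t,170,175,250,260,7,'pics/t9.png')
E
```

```text
[0.63612792 0.31505266 0.028     ] [0.65763827 0.21413153 0.028     ] 0.10318803049699077 [0.6468831  0.26459209 0.028     ]
yaw 0.20999782825469535
centre [0.54718818 0.24303   ] handle target [0.57455541 0.24894901]
[0.61135219 0.31292397 0.1635    ]
[0.62733808 0.23856204 0.1635    ]
[[0.44042322 0.25896416 0.028     ]
 [0.45906511 0.1652022  0.028     ]
 [0.65659535 0.20879118 0.028     ]] 0.20228245869541933 0.09559720550879967
side centre [0.54850928 0.23387767 0.028     ] yaw 0.21718921807282215
```

View pics/t9.png

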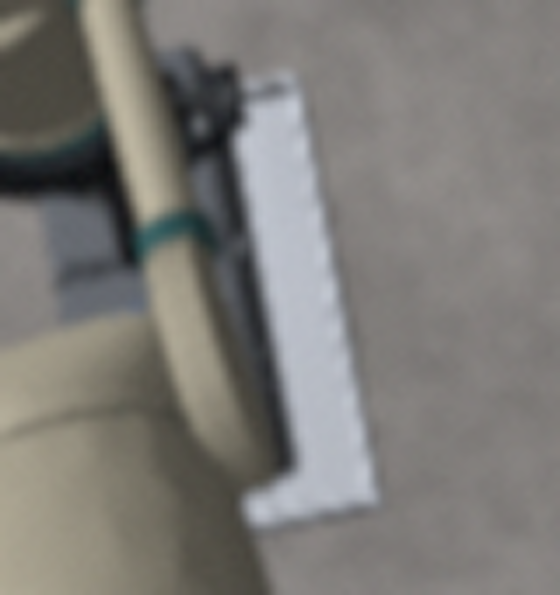

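Request:
send_rows([
  [0,0.0085,-0.001,0.01,0],
  [0,0.008,-0.001,0.01,0],
  [0,0,0,0,0],
  [0,0,0,0,0],
])

```text
clock: 9.8
position: [0.5768, 0.2469, 0.1336]
ee_rot: [-0.0, 0.777, -0.63, -0.0]
contact_force: [0.6, 0.0, -6.1]
width: 0.0123
```

```bash
python3 plan.py .5755 .249 .0815 -1.3595 1; python3 - <<'E'
from h import *
for i in range(2):
    c=manip.calibration('wrist');print(manip.get_state()['position']);im=manip.get_image('wrist')
cv2.imwrite('pics/w9.png',im[:,:,::-1])
np.save('w9T.npy',c['camera_from_world'])
E
```

```text
clock 9.8 p [0.5768 0.2469 0.1336] yaw -1.3619 tilt z [-2.e-04  4.e-04 -1.e+00] w 0.0123 F [ 0.6  0.  -6.1] q6 1.655
d [-0.0013  0.0021 -0.0521] dyaw 0.0024
[-0.0023, 0.0009, 0.0521, -0.0024]
[0.57682653 0.24692864 0.13355053]
[0.57692652 0.2472547  0.1338419 ]
```

View pics/w9.png

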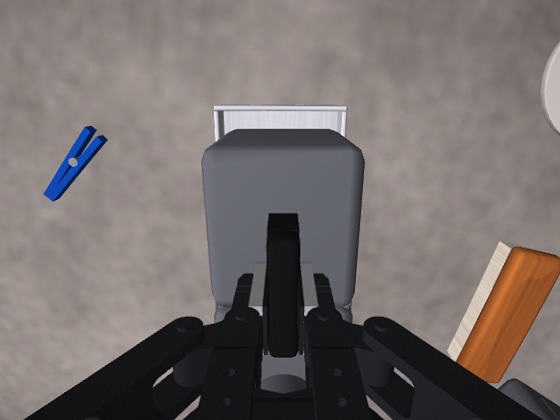

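```bash
python3 - <<'E'
from h import *
c=manip.calibration('wrist');c['camera_from_world']=np.load('w9T.npy')
a=atz(c,214.5,107,.028);b=atz(c,347.5,107.5,.028);m=(a+b)/2;d=b-a;u=np.array([np.cos(.212),np.sin(.212)])
print(a,b,np.linalg.norm(d),np.arctan2(d[0],-d[1]),'handle target',m[:2]-.074*u)
E
```

```text
[0.63613734 0.31470524 0.028     ] [0.65710623 0.21416702 0.028     ] 0.1027016447167722 0.20561872612069224 handle target [0.57427849 0.24886538]
```

Request:
send_rows([
  [0,-0.0023,0.0015,0.008,-0.002],
  [0,0,0,0.014,0],
  [0,0,0,0.014,0],
  [0,0,0,0.008,0],
  [0,0,0,0,0],
])

```text
clock: 10.52
position: [0.5739, 0.249, 0.0884]
ee_rot: [0.001, 0.778, -0.628, -0.001]
contact_force: [0.2, -0.8, -5.7]
width: 0.012
```

```bash
python3 plan.py .575 .249 .0815 -1.3595 1; python3 - <<'E'
from h import *
cv2.imwrite('pics/w10.png',manip.get_image('wrist')[:,:,::-1])
a=manip.get_image('side');crop(a,200,80,340,220,5,'pics/s10.png')
E
```

```text
clock 10.525 p [0.5739 0.249  0.0884] yaw -1.3588 tilt z [-2.3e-03 -7.0e-04 -1.0e+00] w 0.012 F [ 0.2 -0.8 -5.7] q6 1.657
d [ 0.0011 -0.     -0.0069] dyaw -0.0007
[0.0003, -0.0011, 0.0069, 0.0007]
```

View pics/w10.png

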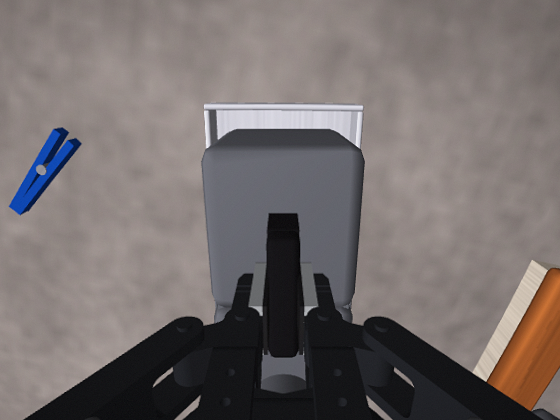

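View pics/s10.png

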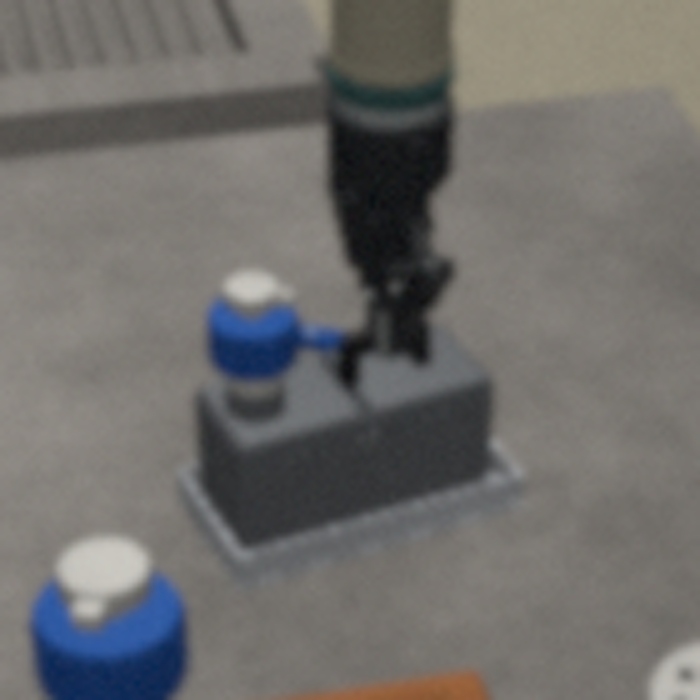

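The canister is centred in the tray: rim 205–363 px and body 203–364 px in the wrist view. Now I'll lower it to the floor.

Request:
send_rows([
  [0,0,0,0.003,0],
  [0,0,0,0.003,0],
  [0,0,0,0,0],
])

```text
clock: 11.0
position: [0.5744, 0.2492, 0.0835]
ee_rot: [0.0, 0.778, -0.628, -0.0]
contact_force: [-0.3, -0.2, -6.5]
width: 0.0115
```

Request:
send_rows([
  [0,0,0,0.002,0],
  [0,0,0,0,0],
])

```text
clock: 11.25
position: [0.5749, 0.2496, 0.0822]
ee_rot: [-0.001, 0.778, -0.628, 0.0]
contact_force: [-0.5, 1.2, -3.7]
width: 0.0121
```

Request:
send_rows([
  [0,0,0,0.002,0],
  [0,0,0,0,0],
])

```text
clock: 11.5
position: [0.575, 0.2498, 0.0822]
ee_rot: [-0.001, 0.778, -0.628, 0.0]
contact_force: [-2.9, 0.1, 7.6]
width: 0.0122
```

It is on the tray floor: the load went from −6.5 N to +7.6 N, and z stops at 0.082. I'll release and rise.

Request:
send_rows([
  [0.5,0,0,0,0],
  [0.6,0,0,0,0],
  [0.6,0,0,-0.002,0],
  [0.6,0,0,-0.02,0],
  [0.8,0,0,-0.03,0],
  [1,0,0,-0.03,0],
  [1,0,0,-0.03,0],
  [1,0,0,0,-0.1],
])

```text
clock: 12.5
position: [0.5766, 0.2498, 0.195]
ee_rot: [-0.003, 0.809, -0.588, 0.002]
contact_force: [0.4, -0.1, 0.9]
width: 0.0852
```

```bash
python3 plan.py .487 .2308 .185 -1.3595 1; python3 - <<'E'
from h import *
c=manip.calibration('wrist');np.save('w11T.npy',c['camera_from_world'])
cv2.imwrite('pics/w11.png',manip.get_image('wrist')[:,:,::-1])
a=manip.get_image('side');crop(a,200,80,340,220,5,'pics/s11.png')
E
```

```text
clock 12.5 p [0.5766 0.2498 0.195 ] yaw -1.2561 tilt z [ 0.0062  0.0019 -1.    ] w 0.0852 F [ 0.4 -0.1  0.9] q6 1.554
d [-0.0896 -0.019  -0.01  ] dyaw -0.1034
[-0.0096, 0.0911, 0.01, 0.1034]
```

View pics/w11.png

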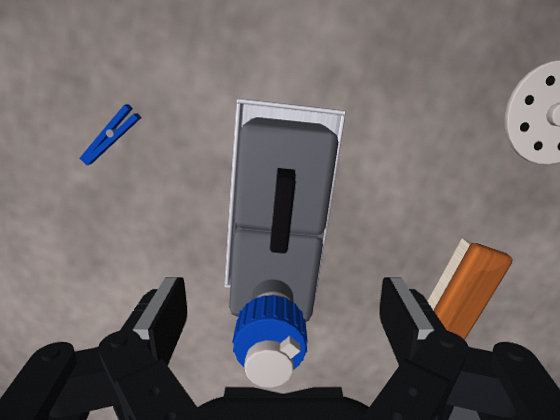

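View pics/s11.png

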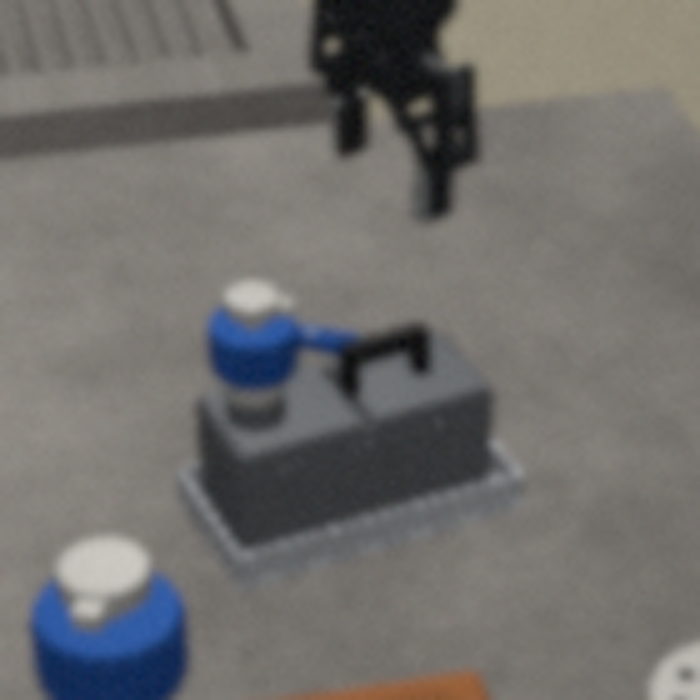

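The canister stands flat inside the tray; the nozzle top is at wrist px (268,364). I'll locate the cap axis from that.

```bash
python3 - <<'E'
from h import *
c=manip.calibration('wrist');c['camera_from_world']=np.load('w11T.npy')
n=atz(c,269,364.5,.182);a=atz(c,286,169,.127);b=atz(c,279,252,.127);m=(a+b)/2
print('nozzle',n,'bar',m,np.linalg.norm(a-b),'dist',np.linalg.norm((n-m)[:2]),'yaw',np.arctan2(*(a-b)[1::-1]))
s=manip.calibration('side');u=((252+.5)/5-.5+200,(297+.5)/5-.5+80);print('side',atz(s,*u,.182))
sp=atz(c,291,348,.178);print('spout ang',np.arctan2(*(sp-n)[1::-1]))
E
```

```text
nozzle [0.48846992 0.23185325 0.182     ] bar [0.57596892 0.25095429 0.127     ] 0.0643554475427159 dist 0.0895596179507536 yaw 0.23472281846062668
side [0.48458154 0.22713312 0.182     ]
spout ang -0.64206834457531
```

Request:
send_rows([
  [1,-0.005,0.045,0,0],
  [1,-0.005,0.045,0,0],
  [1,0,0,0,-0.18],
  [1,0,0,0,-0.18],
  [1,0,0,0,-0.18],
  [1,0,0,0,-0.18],
  [1,0,0,0,-0.18],
  [1,0,0,0,-0.18],
])

```text
clock: 13.6
position: [0.4856, 0.231, 0.1911]
ee_rot: [0.0, 0.996, -0.087, -0.001]
contact_force: [-0.3, -0.2, 0.7]
width: 0.0851
```

Request:
send_rows([
  [1,0,0,0,-0.18],
  [1,0,0,0,-0.18],
  [1,0,0,0,-0.18],
  [1,0,0,0,-0.18],
  [1,0,0,0,-0.18],
  [1,0,0,0,-0.18],
  [1,0,0,0,-0.18],
  [1,0,0,0,-0.18],
])

```text
clock: 14.6
position: [0.4856, 0.231, 0.1911]
ee_rot: [-0.0, 0.807, 0.591, -0.001]
contact_force: [0.4, -0.1, -0.5]
width: 0.0851
```

Request:
send_rows([
  [1,0,0,0,-0.18],
  [1,0,0,0,-0.18],
  [1,0,0,0,-0.18],
  [1,0,0,0,-0.18],
  [1,0,0,0,-0.18],
  [1,0,0,0,-0.18],
  [1,0,0,0,-0.18],
  [1,0,0,0,0],
])

```text
clock: 15.6
position: [0.4857, 0.2311, 0.1912]
ee_rot: [-0.0, 0.307, 0.952, -0.0]
contact_force: [-0.3, -0.0, 0.3]
width: 0.0852
```

```bash
python3 plan.py .488 .2315 .107 0 1; python3 - <<'E'
from h import *
c=manip.calibration('wrist');np.save('w12T.npy',c['camera_from_world'])
cv2.imwrite('pics/w12.png',manip.get_image('wrist')[:,:,::-1])
E
```

```text
clock 15.6 p [0.4857 0.2311 0.1912] yaw 2.5178 tilt z [-9.e-04 -3.e-04 -1.e+00] w 0.0852 F [-0.3 -0.   0.3] q6 -2.203
d [ 0.0023  0.0004 -0.0842] dyaw -2.5178
[-0.0016, 0.0017, 0.0842, 2.5178]
```

View pics/w12.png

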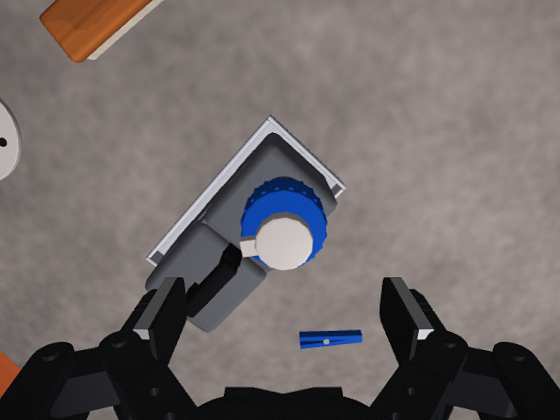

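The nozzle top is at (285,244), near the tool centreline. I'll refine the axis once more and then descend.

```bash
python3 - <<'E'
from h import *
c=manip.calibration('wrist');c['camera_from_world']=np.load('w12T.npy')
print(atz(c,285,244,.182), proj(c,[.4857,.2311,.182]))
E
```

```text
[0.4829278  0.23113303 0.182     ] [[281.01563964 246.54484606]]
```

Request:
send_rows([
  [1,0.001,-0.001,0,-0.18],
  [1,0,0,0.02,-0.17],
  [1,0,0,0.02,0],
  [1,0,0,0.02,0],
  [1,0,0,0.015,0],
  [1,0,0,0.009,0],
  [1,0,0,0,0],
])

```text
clock: 16.52
position: [0.4843, 0.2309, 0.1072]
ee_rot: [-0.0, 0.135, 0.991, -0.0]
contact_force: [-1.1, -0.1, 0.5]
width: 0.085
```

```bash
python3 plan.py .484 .231 .107 0 1; python3 - <<'E'
from h import *
cv2.imwrite('pics/w13.png',manip.get_image('wrist')[:,:,::-1])
a=manip.get_image('side');crop(a,200,80,300,180,6,'pics/s13.png')
c=manip.calibration('side')
from plan import pose
s,p,yaw,r=pose()
for sx in(1,-1):
  for z in (.11,.12,.13,.14,.15):
    q=p+r[:,0]*sx*.045; q[2]=z;u=proj(c,q)[0];print(sx,z,((u-[200,80])*6).round())
E
```

```text
clock 16.525 p [0.4843 0.2309 0.1072] yaw 2.8704 tilt z [-1.e-03 -2.e-04 -1.e+00] w 0.085 F [-1.1 -0.1  0.5] q6 -2.555
d [-0.0003  0.0001 -0.0002] dyaw -2.8704
[0.0003, 0.0001, 0.0002, 2.8704]
1 0.11 [217. 466.]
1 0.12 [216. 450.]
1 0.13 [215. 434.]
1 0.14 [214. 417.]
1 0.15 [213. 401.]
-1 0.11 [391. 469.]
-1 0.12 [390. 453.]
-1 0.13 [390. 437.]
-1 0.14 [390. 421.]
-1 0.15 [390. 405.]
```

View pics/w13.png

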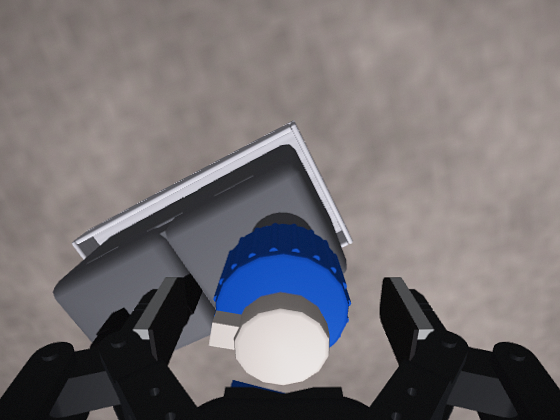

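View pics/s13.png

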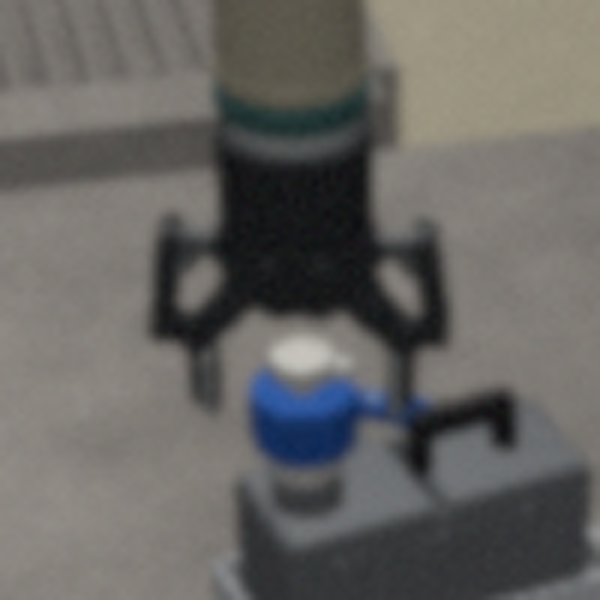

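The fingers (u 187–381) straddle the cap (215–352) evenly, with tips at about z 0.148 in its upper half. I'll lower 3 mm and grip.

Request:
send_rows([
  [0.75,0,0,0.003,0],
  [0.3,0,0,0,0],
  [0,0,0,0,0],
  [0,0,0,0,0],
  [0,0,0,0,0],
], squeeze=40)

```text
clock: 17.25
position: [0.4848, 0.2309, 0.1051]
ee_rot: [0.0, 0.135, 0.991, 0.0]
contact_force: [-0.5, -0.9, 4.0]
width: 0.053
```

```bash
python3 plan.py .484 .231 .107 0 1; python3 - <<'E'
from h import *
cv2.imwrite('pics/w14.png',manip.get_image('wrist')[:,:,::-1]);print(manip.get_state()['moment'])
a=manip.get_image('side');crop(a,200,80,300,180,6,'pics/s14.png')
E
```

```text
clock 17.25 p [0.4848 0.2309 0.1051] yaw 2.8712 tilt z [ 8.e-04  1.e-04 -1.e+00] w 0.053 F [-0.5 -0.9  4. ] q6 -2.556
d [-0.0008  0.0001  0.0019] dyaw -2.8712
[0.0008, -0.0002, -0.0019, 2.8712]
[-0.13436604  0.02371142  0.03016452]
```

View pics/w14.png

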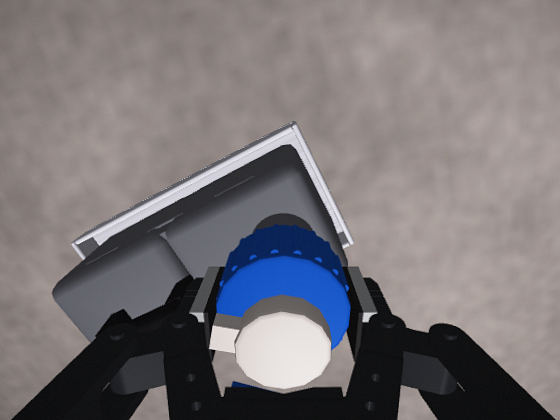

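View pics/s14.png

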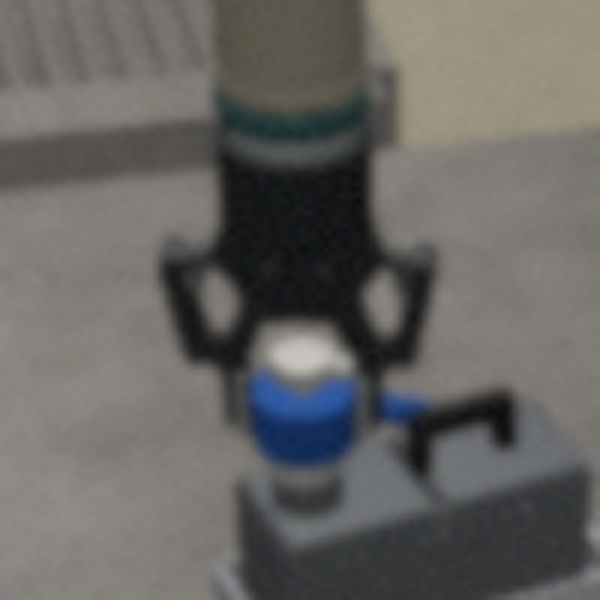

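Request:
send_rows([
  [0,0,0,0,0.1],
  [0,0,0,0.0002,0.17],
  [0,0,0,0.0002,0.17],
  [0,0,0,0.0002,0.17],
  [0,0,0,0.0002,0.17],
  [0,0,0,0.0002,0.17],
  [0,0,0,0.0002,0.17],
  [0,0,0,0,0],
])

```text
clock: 18.35
position: [0.4853, 0.2306, 0.1039]
ee_rot: [0.001, 0.64, 0.768, 0.0]
contact_force: [1.3, -2.2, 5.3]
width: 0.0529
```

```bash
python3 plan.py .484 .231 .107 0 1; python3 - <<'E'
from h import *
cv2.imwrite('pics/w15.png',manip.get_image('wrist')[:,:,::-1]);print(manip.get_state()['moment'])
E
```

```text
clock 18.35 p [0.4853 0.2306 0.1039] yaw 1.753 tilt z [ 1.6e-03 -6.0e-04 -1.0e+00] w 0.0529 F [ 1.3 -2.2  5.3] q6 -1.438
d [-0.0013  0.0004  0.0031] dyaw -1.753
[0.0007, -0.0012, -0.0031, 1.753]
[-0.37659767 -0.12348425 -0.10153009]
```

View pics/w15.png

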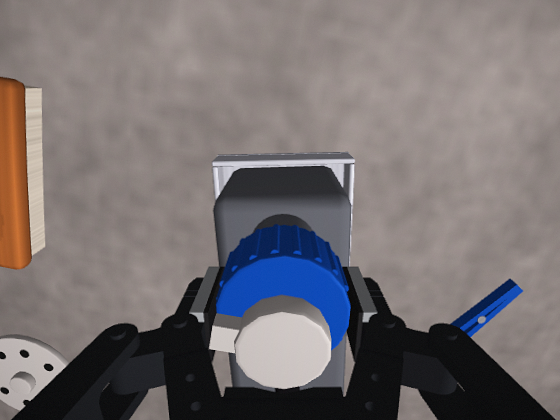

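The spout has kept its place relative to the fingers, so the cap turned with the gripper while the tray held the canister. I'll continue.

Request:
send_rows([
  [0,0,0,0.0002,0.17],
  [0,0,0,0.0002,0.17],
  [0,0,0,0.0002,0.17],
  [0,0,0,0.0002,0.17],
  [0,0,0,0.0002,0.17],
  [0,0,0,0.0002,0.17],
  [0,0,0,0.0002,0.17],
  [0,0,0,0.0002,0.17],
])

```text
clock: 19.4
position: [0.485, 0.23, 0.1025]
ee_rot: [0.001, 0.981, 0.193, 0.0]
contact_force: [-0.1, -3.8, 7.3]
width: 0.0527
```

Request:
send_rows([
  [0,0,0,0.0002,0.17],
  [0,0,0,0.0002,0.17],
  [0,0,0,0.0002,0.17],
  [0,0,0,0.0002,0.17],
  [0,0,0,0.0002,0.17],
  [0,0,0,0.0002,0.17],
  [0,0,0,0.0002,0.17],
  [0,0,0,0.0002,0.17],
])

```text
clock: 20.4
position: [0.4843, 0.23, 0.101]
ee_rot: [0.001, 0.885, -0.467, 0.0]
contact_force: [-0.9, -3.8, 8.7]
width: 0.0531
```

```bash
python3 plan.py .484 .231 .107 0 1; python3 - <<'E'
from h import *
cv2.imwrite('pics/w16.png',manip.get_image('wrist')[:,:,::-1]);print(manip.get_state()['moment'])
E
```

```text
clock 20.4 p [0.4843 0.23   0.101 ] yaw -0.9707 tilt z [-1.0e-04 -1.7e-03 -1.0e+00] w 0.0531 F [-0.9 -3.8  8.7] q6 1.286
d [-0.0003  0.001   0.006 ] dyaw 0.9707
[-0.001, -0.0003, -0.006, -0.9707]
[-0.63917973  0.26704743 -0.05764092]
```

View pics/w16.png

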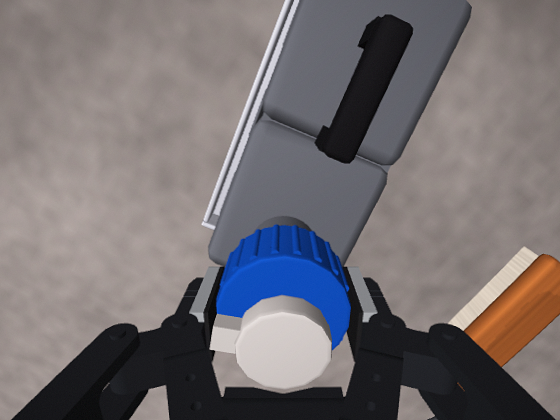

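Request:
send_rows([
  [0,0,0,0,0.15],
  [0,0,0,0,0.15],
  [0,0,0,0.0001,0.15],
  [0,0,0,0.0001,0.15],
])

```text
clock: 20.95
position: [0.4841, 0.2303, 0.1005]
ee_rot: [0.001, 0.707, -0.707, 0.0]
contact_force: [-2.0, -3.1, 7.1]
width: 0.0528
```

```bash
python3 plan.py .484 .231 .107 0 1; python3 - <<'E'
from h import *
print(manip.get_state()['moment'])
E
```

```text
clock 20.95 p [0.4841 0.2303 0.1005] yaw -1.5702 tilt z [-5.0e-04 -1.1e-03 -1.0e+00] w 0.0528 F [-2.  -3.1  7.1] q6 1.886
d [-0.0001  0.0007  0.0065] dyaw 1.5702
[-0.0007, 0.0001, -0.0065, -1.5702]
[-0.51126686  0.18992761  0.03649884]
```

Request:
send_rows([
  [0,0,0,0.0001,0.15],
  [0,0,0,0.0001,0.15],
  [0,0,0,0.0001,0.15],
  [0,0,0,0,0.15],
])

```text
clock: 21.45
position: [0.4842, 0.2306, 0.1]
ee_rot: [-0.0, -0.467, 0.884, -0.0]
contact_force: [-0.4, -1.1, 5.2]
width: 0.0529
```

```bash
python3 plan.py .484 .231 .107 0 1; python3 - <<'E'
from h import *
print(manip.get_state()['moment'])
cv2.imwrite('pics/w17.png',manip.get_image('wrist')[:,:,::-1])
E
```

```text
clock 21.45 p [0.4842 0.2306 0.1   ] yaw -2.1704 tilt z [-4.e-04 -5.e-04 -1.e+00] w 0.0529 F [-0.4 -1.1  5.2] q6 2.486
d [-0.0002  0.0004  0.007 ] dyaw 2.1704
[-0.0002, 0.0004, -0.007, -2.1704]
[-0.30086933  0.1916367   0.09882132]
```

View pics/w17.png

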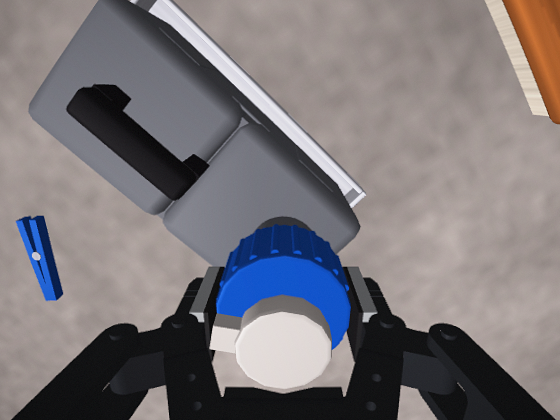

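Turned 5.04 rad with no stop yet (torque 0.1 N m). I'll regrip: open, turn back about 1.6 rad, and grip again.

Request:
send_rows([
  [1,0,0,0,0],
  [1,0,0,0,0],
  [1,0,0,0,0],
  [1,0,0,0,-0.18],
  [1,0,0,0,-0.18],
  [1,0,0,0,-0.18],
  [1,0,0,0,-0.18],
  [1,0,0,0,-0.18],
])

```text
clock: 22.5
position: [0.4845, 0.2311, 0.0996]
ee_rot: [0.0, 0.807, -0.59, -0.0]
contact_force: [-0.4, 0.4, 0.8]
width: 0.0854
```

Request:
send_rows([
  [1,0,0,0,-0.18],
  [1,0,0,0,-0.18],
  [1,0,0,0,-0.18],
  [1,0,0,0,-0.18],
  [1,0,0,0,-0.18],
  [1,0,0,0,0],
])

```text
clock: 23.25
position: [0.4844, 0.231, 0.0996]
ee_rot: [-0.0, 0.983, -0.184, -0.0]
contact_force: [0.3, 0.9, 0.3]
width: 0.0853
```

```bash
python3 plan.py .484 .231 .107 0 1; python3 - <<'E'
from h import *
print(manip.get_state()['moment'])
cv2.imwrite('pics/w18.png',manip.get_image('wrist')[:,:,::-1])
a=manip.get_image('side');crop(a,200,80,300,180,6,'pics/s18.png')
E
```

```text
clock 23.25 p [0.4844 0.231  0.0996] yaw -0.3704 tilt z [-3.e-04  1.e-04 -1.e+00] w 0.0853 F [0.3 0.9 0.3] q6 0.685
d [-0.0004  0.      0.0074] dyaw 0.3704
[-0.0004, 0.0002, -0.0074, -0.3704]
[-0.07359199  0.01169786 -0.01221041]
```

View pics/w18.png

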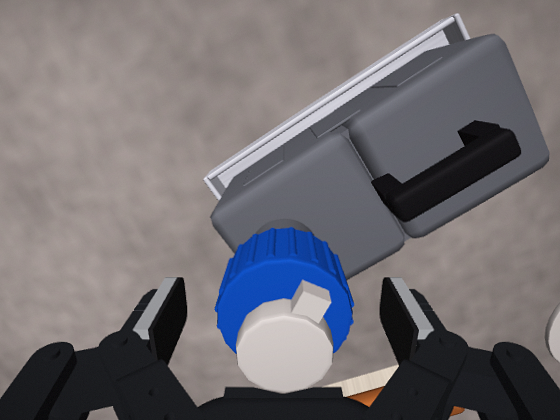

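View pics/s18.png

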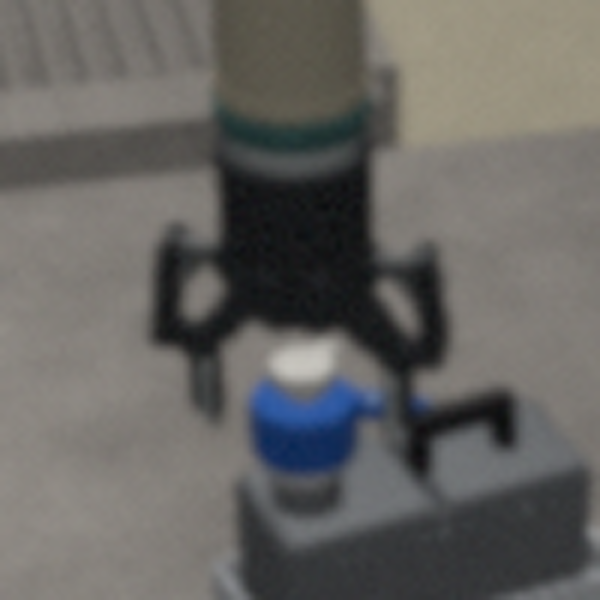

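Request:
send_rows([
  [0.3,0,0,0,0],
  [0,0,0,0,0],
  [0,0,0,0,0],
  [0,0,0,0,0],
  [0,0,0,0,0.08],
  [0,0,0,0.0001,0.08],
], squeeze=40)

```text
clock: 24.1
position: [0.4852, 0.2319, 0.1001]
ee_rot: [-0.001, 0.965, -0.262, 0.0]
contact_force: [-1.1, 2.9, 2.0]
width: 0.0531
```

```bash
cat > st.py <<'E'
from plan import *
s,p,yaw,r=pose();print(s['clock'],p.round(4),'yaw',round(yaw,4),'q6',s['qpos'][5].round(3),'w',round(s['width'],4),'F',s['contact_force'].round(1),'M',s['moment'].round(3))
E
python3 st.py
```

```text
24.1 [0.4852 0.2319 0.1001] yaw -0.5311 q6 0.846 w 0.0531 F [-1.1  2.9  2. ] M [0.463 0.136 0.482]
```

Request:
send_rows([
  [0,0,0,0.0001,0.08],
  [0,0,0,0.0001,0.08],
  [0,0,0,0.0001,0.08],
])

```text
clock: 24.48
position: [0.4831, 0.233, 0.1001]
ee_rot: [-0.001, 0.927, -0.375, -0.002]
contact_force: [-4.9, 4.1, 7.0]
width: 0.053
```

```bash
python3 st.py
```

```text
24.475 [0.4831 0.233  0.1001] yaw -0.7677 q6 1.083 w 0.053 F [-4.9  4.1  7. ] M [0.806 0.605 1.372]
```

Request:
send_rows([
  [0,0,0,0,0.08],
  [0,0,0,0,0.08],
])

```text
clock: 24.72
position: [0.4796, 0.2319, 0.0997]
ee_rot: [0.002, 0.894, -0.447, -0.004]
contact_force: [-11.5, 3.0, 11.7]
width: 0.0529
```

```bash
python3 st.py
```

```text
24.725 [0.4796 0.2319 0.0997] yaw -0.9271 q6 1.243 w 0.0529 F [-11.5   3.   11.7] M [0.549 1.857 1.541]
```

The torque climbed from 0.1 to 1.5 N m while turning, so the cap is against its stop. I'll release straight away without turning back, then rise and look.

Request:
send_rows([
  [1,0,0,0,0],
  [1,0,0,0,0],
  [1,0,0,0,0],
  [1,0,0,-0.03,0],
  [1,0,0,-0.04,0],
  [1,0,0,-0.03,0],
  [1,0,0,0,0],
])

```text
clock: 25.6
position: [0.4865, 0.2314, 0.2018]
ee_rot: [-0.002, 0.894, -0.448, 0.002]
contact_force: [0.2, -0.7, -0.2]
width: 0.0853
```

```bash
python3 st.py; python3 - <<'E'
from h import *
c=manip.calibration('wrist');np.save('w19T.npy',c['camera_from_world'])
cv2.imwrite('pics/w19.png',manip.get_image('wrist')[:,:,::-1])
a=manip.get_image('side');crop(a,200,80,320,200,5,'pics/s19.png')
E
```

```text
25.6 [0.4865 0.2314 0.2018] yaw -0.9291 q6 1.244 w 0.0853 F [ 0.2 -0.7 -0.2] M [-0.032 -0.017 -0.021]
```

View pics/w19.png

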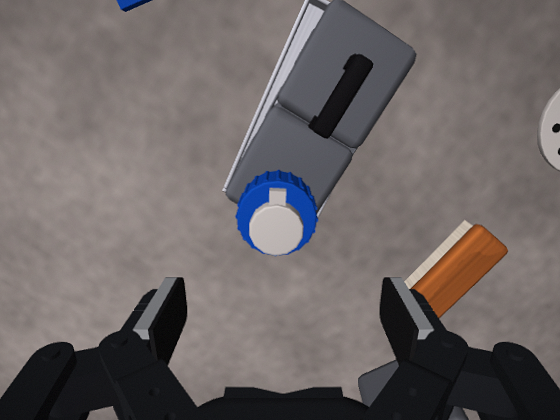

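View pics/s19.png

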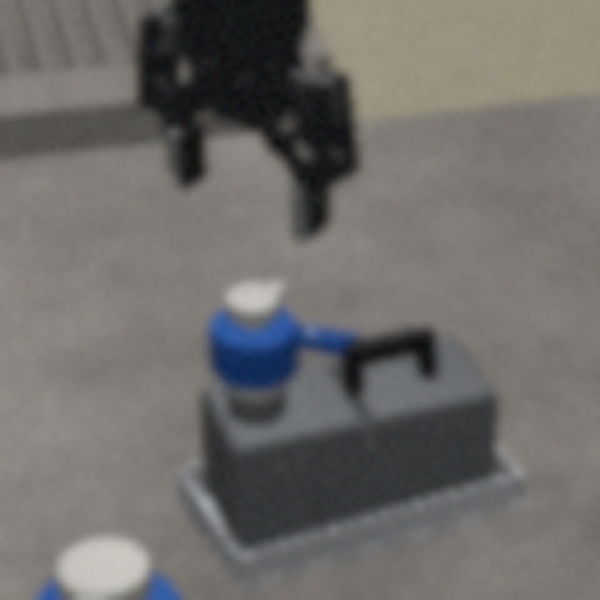

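```bash
python3 - <<'E'
from h import *
for nm,noz,sp,b1,b2 in (('w11T',(269,364.5),(290,347),(286,169),(279,252)),('w12T',(285,244),(247,248),None,None),('w19T',(276,229),(278,195),(361,60),(318,132))):
    c=manip.calibration('wrist');c['camera_from_world']=np.load(nm+'.npy')
    n=atz(c,*noz,.180);s=atz(c,*sp,.178);print(nm,n,'spout',np.arctan2(*(s-n)[1::-1]))
    if b1:
        a=atz(c,*b1,.127);b=atz(c,*b2,.127);print(' bar',(a+b)/2,'yaw',np.arctan2(*(a-b)[1::-1]),np.linalg.norm(a-b))
E
```

```text
w11T [0.48665691 0.23137019 0.18      ] spout -0.509844083637048
 bar [0.57596892 0.25095429 0.127     ] yaw 0.23472281846062668 0.0643554475427159
w12T [0.48345608 0.23189077 0.18      ] spout -0.46733091633580226
w19T [0.4877617  0.23870504 0.18      ] spout 0.5803131341352578
 bar [0.57344573 0.24981052 0.127     ] yaw 0.12036099870494976 0.05465831159895641
```

The spout turned 5.22 rad clockwise and the canister about 0.1 rad with it. That is about 5.1 rad on the thread, less than the 5.44 rad commanded, so the cap stopped and the grip slipped at the end. The cap is home. Next I'll shut the fingers over the nozzle and approach.

Request:
send_rows([
  [0,-0.0044,-0.0027,0,0],
  [0,0,0,0.01,0],
  [0,0,0,0.01,0],
  [0,0,0,0.01,0],
  [0,0,0,0,0],
  [0,0,0,0,0],
])

```text
clock: 26.45
position: [0.4842, 0.2361, 0.1694]
ee_rot: [-0.0, 0.894, -0.448, 0.0]
contact_force: [0.4, -0.5, 0.2]
width: 0.0001
```

```bash
python3 st.py; python3 - <<'E'
from h import *
cv2.imwrite('pics/w20.png',manip.get_image('wrist')[:,:,::-1])
a=manip.get_image('side');crop(a,210,90,300,180,6,'pics/s20.png')
E
```

```text
26.45 [0.4842 0.2361 0.1694] yaw -0.9288 q6 1.253 w 0.0001 F [ 0.4 -0.5  0.2] M [-0.067 -0.026  0.04 ]
```

View pics/w20.png

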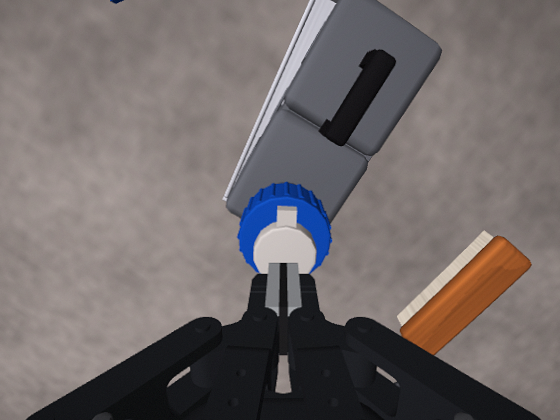

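View pics/s20.png

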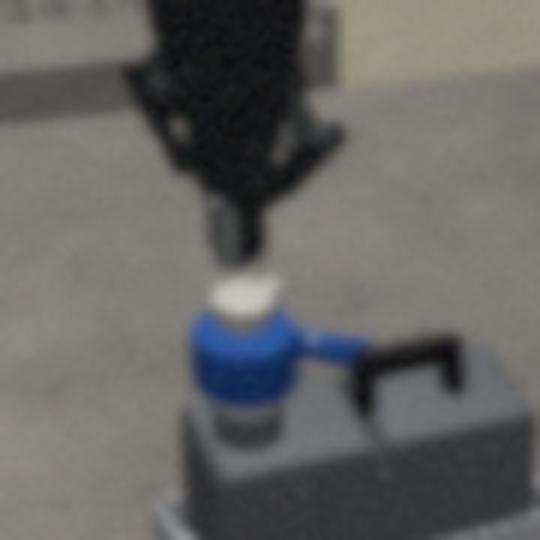

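The fingers are laterally aligned with the nozzle (284 vs 285 px) but sit a few mm short towards tool +y. I'll correct by −4 mm and descend in small steps, watching the force.

Request:
send_rows([
  [0,0,-0.004,0,0],
  [0,0,0,0.006,0],
  [0,0,0,0.006,0],
  [0,0,0,0,0],
])

```text
clock: 27.05
position: [0.4866, 0.2383, 0.1565]
ee_rot: [0.001, 0.894, -0.448, -0.001]
contact_force: [0.4, 0.7, -0.8]
width: -0.0004
```

Request:
send_rows([
  [0,0,0,0.003,0],
  [0,0,0,0.003,0],
  [0,0,0,0,0],
])

```text
clock: 27.42
position: [0.4871, 0.2384, 0.1511]
ee_rot: [0.0, 0.894, -0.448, -0.0]
contact_force: [-0.3, 0.3, 0.3]
width: 0.0002
```

Request:
send_rows([
  [0,0,0,0.002,0],
  [0,0,0,0.002,0],
  [0,0,0,0,0],
])

```text
clock: 27.8
position: [0.4875, 0.2386, 0.1478]
ee_rot: [-0.0, 0.894, -0.448, 0.0]
contact_force: [-0.6, -0.1, 3.2]
width: -0.0002
```

Request:
send_rows([
  [0,0,0,0.002,0],
  [0,0,0,0.002,0],
  [0,0,0,0,0],
])

```text
clock: 28.18
position: [0.4876, 0.2386, 0.1437]
ee_rot: [-0.0, 0.894, -0.448, 0.0]
contact_force: [-0.4, 0.3, 5.2]
width: -0.0001
```

Request:
send_rows([
  [0,0,0,0.002,0],
  [0,0,0,0.001,0],
  [0,0,0,0,0],
])

```text
clock: 28.55
position: [0.4877, 0.2386, 0.1412]
ee_rot: [-0.0, 0.894, -0.448, 0.0]
contact_force: [-2.3, -0.3, 7.7]
width: 0.0001
```

Request:
send_rows([
  [0,0,0,0.001,0],
  [0,0,0,0,0],
])

```text
clock: 28.8
position: [0.4878, 0.2387, 0.1409]
ee_rot: [-0.001, 0.894, -0.448, 0.001]
contact_force: [-1.3, -1.9, 10.9]
width: -0.0002
```

Request:
send_rows([
  [0,0,0,0.002,0],
  [0,0,0,0,0],
  [0,0,0,0,0],
])

```text
clock: 29.18
position: [0.488, 0.2387, 0.1404]
ee_rot: [-0.001, 0.894, -0.448, 0.001]
contact_force: [-3.4, -1.7, 18.2]
width: 0.0003
```

```bash
python3 st.py; python3 - <<'E'
from h import *
a=manip.get_image('side');crop(a,210,90,300,180,6,'pics/s21.png')
E
```

```text
29.175 [0.488  0.2387 0.1404] yaw -0.9287 q6 1.256 w 0.0003 F [-3.4 -1.7 18.2] M [-0.25   0.708 -0.039]
```

View pics/s21.png

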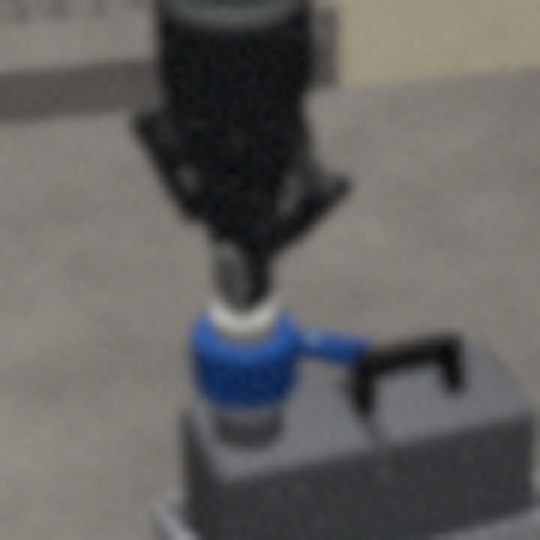

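The nozzle is at its bottom stop: z has stalled at 0.140 while the force rose to 18 N, about 8 mm after first contact. Now I'll retract and check.

Request:
send_rows([
  [0,0,0,-0.005,0],
  [0,0,0,-0.01,0],
  [0,0,0,-0.03,0],
  [0,0,0,-0.04,0],
  [0,0,0,-0.04,0],
  [0,0,0,0,0],
])

```text
clock: 29.98
position: [0.489, 0.2391, 0.2653]
ee_rot: [-0.002, 0.894, -0.448, 0.002]
contact_force: [-0.2, -0.4, -1.4]
width: 0.0003
```

```bash
python3 st.py; python3 - <<'E'
from h import *
c=manip.calibration('wrist');np.save('w22T.npy',c['camera_from_world'])
cv2.imwrite('pics/w22.png',manip.get_image('wrist')[:,:,::-1])
a=manip.get_image('side');crop(a,190,80,320,210,4,'pics/s22.png');cv2.imwrite('pics/side22.png',a[:,:,::-1])
E
```

```text
29.975 [0.489  0.2391 0.2653] yaw -0.9287 q6 1.256 w 0.0003 F [-0.2 -0.4 -1.4] M [ 0.005  0.002 -0.033]
```

View pics/w22.png

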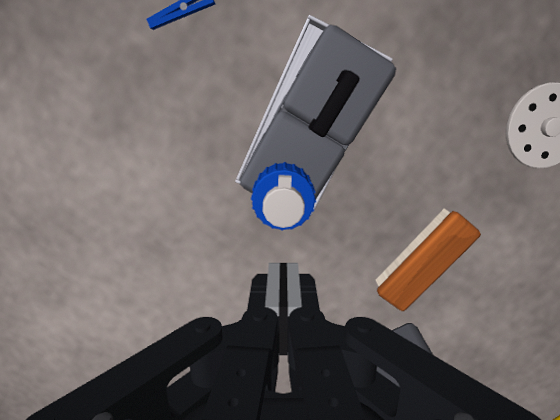

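View pics/s22.png

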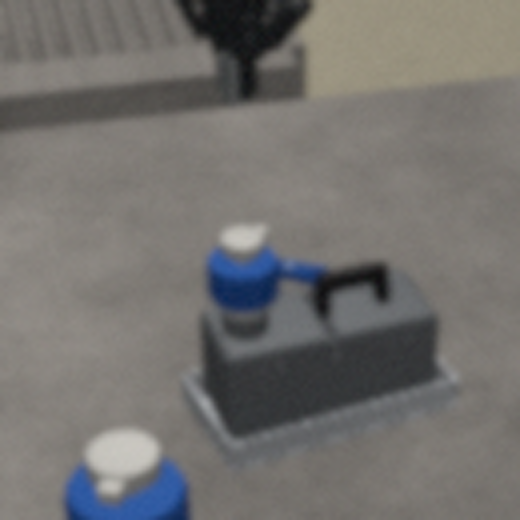

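View pics/side22.png

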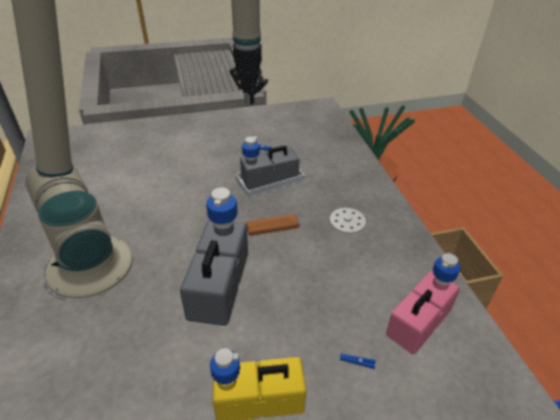

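The nozzle is back up, the canister stands flat in the tray, and the brush, drain cover and pins are unmoved, with the robot clear. Handing in.

```bash
python3 -c "
from rig import manip
print(manip.sign_off())"
```

```text
the job is handed in; nothing more can be done
None
```

I handed the job in at about 30 s of the 72 s. The smaller grey canister stands in the tray with its cap screwed to the stop. The nozzle was then pressed once and sprang back.

- **Canister:** I lifted it by the black handle, level, at about 0.6 kg, and set it down centred on the tray floor.
- **Cap:** I turned it clockwise in two grips. The wrist torque rose from about 0.1 to 1.5 N m at the end. The camera shows about 5.1 rad of thread travel against 5.44 rad commanded, so it reached the stop and the grip slipped. I have no direct reading of the thread angle.
- **Nozzle:** I pressed with the shut fingers until they stalled at 18 N, about 8 mm after first contact. The last pictures show it up again.
- **Last checks:** The canister is flat in the tray but turned about 0.1 rad within its play. The brush, drain cover and clothespins appear unmoved, and the gripper is clear of everything.

**Failures and disagreements:**
- My first pinch on the handle closed on air. The fingertips actually end about 25 mm short of the reported TCP, which two cameras showed, and I allowed for this afterwards.
- Two opposite wrist views placed the cap axis about 5 mm apart; I used a point between them.

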